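# Mount a keyhole stop bracket on its jig, set it to the index line and tighten it

### The arm

A 6-joint arm with a two-finger parallel gripper is mounted at the origin on a cart in front of the work surface, level with it; the furniture and walls round the work are solid. World frame = base frame: x ahead of the robot, y to its left, z up, the work surface at z = 0. Lengths are in mm, angles in rad, forces in N, time in s.
With the tool pointing down it reaches from about 275 to 750 mm from the base axis. Payload 10.2 kg.
Tool frame: the origin (TCP) lies midway between the tips of the shut fingers; the grasp point (between the pads) lies 19 mm behind it; z points along the fingers, y is the direction in which the jaws open and shut (so a half turn about z gives the same grasp; the last joint's range is limited). The gripper opens to 85 mm and grips with 20 to 120 N. Pads are 22 mm wide; open, the fingers measure 114 mm over their backs; the gripper's body (76 mm by 85 mm) begins 54 mm behind the grasp point. The pads swing forward as they close: fully open they stand 13 mm farther back than shut.
Start: joints at [-1.357, 0.313, 1.498, -0, 1.331, -0.223], TCP at [222.086, -475.72, 231.294] pointing down, gripper open.
Joint ranges: [-2.94, 2.94], [-0.97, 2.17], [0.19, 2.56], [-1.23, 4.37], [0.02, 3.11], [-2.88, 2.88]. Speed limits (rad/s): [2.39, 2.39, 3.01, 3.14, 3.14, 3.14].

### API

Orientations are given as a unit quaternion [w, x, y, z].
In Python, from rig import ctrl gives the robot as it stands.
- The arm moves only by the tool carry_out, never from a script. Its argument "plan" is a list of rows, each a list of 3 entries, a list of its own where there are three numbers: the finger opening in mm, from 0 to 85.4, then the shift along the tool's x, y, z in mm, then the turn, a rotation vector about the tool's x, y, z in units of 6 degrees (1.0 is 6 degrees). In form: [[grip, [x, y, z], [ax, ay, az]], ...]. A call has 1 to 20 rows; each row shifts and turns the commanded pose from where the row before left it, along the tool's axes as they then stand; what a row does not reach is not made up. A row lasts 1/12 s, in which the tool goes at most 41.7 mm and 7.16 degrees, less where a joint would pass 70% of its speed; a pose out of reach is approached as far as the arm can. A call with a gripper value outside its range is refused whole. The fingers move at their own pace and stop on an object; "grip_force" is the grip in N (left out, the last holds). Time passes only in rows, so rows that do not move let the fingers close. It gives the time, the measured TCP pose, the force and the opening at its end, in the units of the state.
- ctrl.sense(): the state, without advancing time (a new reading comes with each control period).
- ctrl.capture(name): name is "scene" or "top"; returns a dict with "color" (420x560x3 uint8, blue, green, red), "range_z" (420x560 float32, mm along the optical axis (not along the pixel's ray), 0 where there is no reading), "fx", "fy", "cx", "cy" (pixels), "cam_to_world" (4x4, takes a point from camera to world coordinates). Camera axes: x right, y up, looking along -z (the intrinsics and any distortion apply to the point x, -y, -z); pixel columns grow to the right and rows downward; lengths in mm; the calibration is good to about 2 mm. A picture is of the moment at which its call begins.
- ctrl.finish_job(): hands the job in, once; it reports no verdict.
The state is a dict: "time_s": time; "joints": joint angles; "dq": joint speeds; "tau": joint torques, N m; "eef_pos": TCP position; "ee_rot": TCP orientation; "force": force on the tool from outside, world axes, zero at the start; "wrist_torque": the same for the moment, N m; "grip_width": opening from 0.0 (shut) to 1.0 (fully open).
Only numpy, scipy, OpenCV 4.12 (cv2) and the standard library are available. Lean on these libraries where they do the work, as an engineer would, in place of code of your own. Each camera call takes 0.05 s, during which the arm holds its last target.

### The job

The steel stop bracket lies in its corner tray with only its short end tab free to grip: take it out, set it down flat on the open bench and let go, so that you can take it again by its long fence. Lower it over the two screws of the jig so that the heads come through the wide ends of its keyhole slots, slide it along away from the jig's end post until its plain end is level with the black line on the index clip, and only then turn the wing screw clockwise until it is tight. Leave the other objects where they stand.

Things in the scene. Friction and masses are not known exactly. Their poses are not given: they have to be found in the camera images.
- bracket: The stop bracket, plain steel, about 0.22 kg: flat foot 130 (x) x 66 (y) x 5 thick, with a long fence on its +y edge, a short tab at its -x end and a plain +x end. Origin at the centre of the foot's underside, z up. It starts on the tray's floor, axes nearly parallel to the tray's.
- fence_top (a point): Middle of the top of the bracket's long upright fence, (0, +29, +40) in the bracket's frame. The fence is 8 thick, runs the whole 130 along x (y +25 to +33) and is 40 high from the foot's underside.
- tab_top (a point): Middle of the top of the bracket's short upright end tab, (-61, -3, +40) in the bracket's frame. The tab is 8 thick (x -65 to -57), runs along y from -33 to +27 and is 40 high from the foot's underside.
- keyhole (a point): Centre, on the underside, of the wide opening of the bracket's first keyhole, (+46, -14, 0) in the bracket's frame; the second is at (-16, -14, 0). Each opening is eight-sided, 28 across; from it a slot 11 wide runs towards -x, letting the screw's axis go 32 from the opening's centre. The first goes over the wing screw, the second over the plain screw.
- bracket_end (a point): Corner of the bracket's plain end, at (+65, -33, +5) in the bracket's frame: this end is to be level with the line of the index clip.
- tray: Grey corner tray, fixed. Floor 176 (x) x 90 (y) x 8; origin at the centre of its underside. Walls 8 thick, top at z = 50, along its +y edge (inner face y = +37) and its +x end (inner face x = +80); -x and -y sides open. The bracket's fence is only about 6 from the +y wall, so the fence cannot be grasped there; its tab is free.
- fixture: The jig, fixed: aluminium base plate 200 (x) x 92 (y, from -55 to +37) x 12; origin on its underside. Wing screw at (+37, -14), plain screw at (-25, -14), shanks 8 in diameter. With both heads in the wide openings the bracket's origin is at (-9, 0, 12), axes parallel to the jig's; from there it slides 10 to 26 towards +x to the line.
- end_post (a point): Middle of the top of the jig's end post, (-86, 0, 54) in the jig's frame: a block 12 (x) x 66 (y) standing on the base. When the bracket is lowered its tab is only 6 from the post, so it cannot be held by the tab there.
- plain_screw (a point): Centre of the top of the plain screw's head (fixed): round head 20 in diameter from z = 20 to z = 25 above the bench.
- wing_grip (a point): On the axis of the wing screw, near mid-height of its wing, z = 40 when loose. The wing is an upright fin 20 long, 8 thick, 26 high on a round flange 20 in diameter, 4 thick; loose, the flange spans z = 20.6 to 24.6 above the bench and the fin's top is at z = 51. The point's x lies along the fin, its y across the 8 mm thickness; z up.
- wing (a joint): Angle of the wing screw, rad: 0 fully loose (fin along the jig's x), grows as it is turned clockwise seen from above, stop at 1.4. It sinks 3 mm per rad, so that from about 1.2 on its flange presses on the seated bracket. It starts between 0 and 0.25, stays where it is left, and turns against about 0.1 N m.
- index_clip: Small grey clip 14 x 14 x 10 high, fixed on the jig's top near its -y edge (y = -47 in the jig's frame), at a place along x that differs from time to time. Origin at the centre of its underside; a black line 2 wide runs across its top along y at its x = 0. Its axes are parallel to the jig's.
- bottle: Bystander: small white dropper bottle with blue cap, 22 in diameter, 58 high, origin at the centre of its underside.
- cup: Bystander: specimen cup with red lid, 62 in diameter, 68 high, origin at the centre of its underside.
- dropper: Bystander: brown dropper bottle with black bulb, 34 in diameter, 102 high, origin at the centre of its underside.
- glass_partition: Upright clear glass sheet, fixed, 6 thick, 700 high, along x from about 328 to 952 ahead of the robot's axis at y = 3: it divides the worktop. All the work lies on its left (+y) side; the arm may start on the other side and must then be drawn back or lifted round the sheet. Origin at the middle of its lower edge.
- timer: Bystander: flat bench timer 62 x 66 x 18, origin at the centre of its underside.
There are look-alikes about, which are no part of the job. Leave any blue look-alike of the bracket alone.

How it is judged:
By the outcome, as a careful person would: the job done as asked, in the order asked, and still so for the second after the job is handed in, with the robot touching nothing.
It also fails if it takes over 72 s, if anything falls off the work surface, if the arm or the gripper's body presses on something with over 40 N, if the wrist force passes 120 N, or if a joint passes its speed limit or range.

## Working session

There is one attempt and no reset: what is moved stays moved. The work goes in short steps, Python scripts to look and compute and a tool call to move; the robot and the scene stay as the last step left them, time stands still between calls to the robot, and variables do not carry over. Pictures are saved under pics/ and viewed, and the job is handed in when it is done.

Besides the shell and the picture viewer there is one more tool, called after "Request:" as name([rows], argument=value, ...), one row to a line, values as JSON. carry_out: Moves the arm, as the interface text tells. Its arguments: {"type":"object","properties":{"plan":{"type":"array"},"grip_force":{"type":"number"}},"required":["plan"]}

```bash
ls; mkdir -p pics
cat > h.py <<'E'
import numpy as np,cv2,pickle
from rig import ctrl
def cap(n,f):
    d=ctrl.capture(n); cv2.imwrite(f'pics/{f}.png',d['color']); pickle.dump(d,open(f'{f}.pkl','wb')); return d
def world(d):
    z=d['range_z'].astype(float); v,u=np.mgrid[:z.shape[0],:z.shape[1]]
    P=np.stack([(u-d['cx'])/d['fx']*z,-(v-d['cy'])/d['fy']*z,-z,np.ones_like(z)],-1)
    return (P@np.array(d['cam_to_world']).T)[...,:3]
def ray(d,u,v,h):
    T=np.array(d['cam_to_world']); r=T[:3,:3]@np.array([(u-d['cx'])/d['fx'],-(v-d['cy'])/d['fy'],-1]); o=T[:3,3]
    return o+r*(h-o[2])/r[2]
E
python3 - <<'E'
from h import *
print(ctrl.sense())
for n in('scene','top'):
    d=cap(n,n+'0'); print({k:d[k] for k in d if k not in('color','range_z')})
E
```

```text
pics
{'time_s': 0.0, 'joints': array([-1.35738394e+00,  3.13482908e-01,  1.49847346e+00, -2.36256592e-06,
        1.33098309e+00, -2.23414723e-01]), 'dq': array([-0.00123997,  0.00129961, -0.00051392,  0.0002685 ,  0.00030919,
       -0.00045344]), 'tau': array([ 6.47597026e-04, -4.12262678e+01, -2.59748000e+01, -1.26652508e-04,
        4.09987741e-03, -7.80140965e-06]), 'eef_pos': array([ 222.03370478, -475.44411351,  230.70454308]), 'ee_rot': array([-6.73397792e-04,  9.76242149e-01,  2.16681365e-01,  2.22050263e-06]), 'force': array([ 0.10212658,  0.18241356, -0.00278473]), 'wrist_torque': array([-0.02017629, -0.0111912 , -0.00091076]), 'grip_width': 0.9996829750862934}
{'fx': 398.17868276840824, 'fy': 398.17868276840824, 'cx': 279.04430223257043, 'cy': 213.60058682491697, 'cam_to_world': array([[-7.57938712e-01,  4.58900056e-01, -4.63615840e-01,
         1.30848085e+02],
       [-6.52042134e-01, -5.53921155e-01,  5.17699150e-01,
         7.69190147e+02],
       [-1.92344523e-02,  6.94681289e-01,  7.19060458e-01,
         6.74374699e+02],
       [ 0.00000000e+00,  0.00000000e+00,  0.00000000e+00,
         1.00000000e+00]])}
{'fx': 546.0773258761599, 'fy': 546.0773258761599, 'cx': 282.04171600943835, 'cy': 207.50656745499762, 'cam_to_world': array([[ 1.94305127e-03,  9.89317366e-01, -1.45764792e-01,
         3.65032435e+02],
       [-9.99820821e-01, -8.22734386e-04, -1.89116212e-02,
         2.91967753e+02],
       [-1.88295210e-02,  1.45775420e-01,  9.89138502e-01,
         1.25761998e+03],
       [ 0.00000000e+00,  0.00000000e+00,  0.00000000e+00,
         1.00000000e+00]])}
```

View pics/scene0.png

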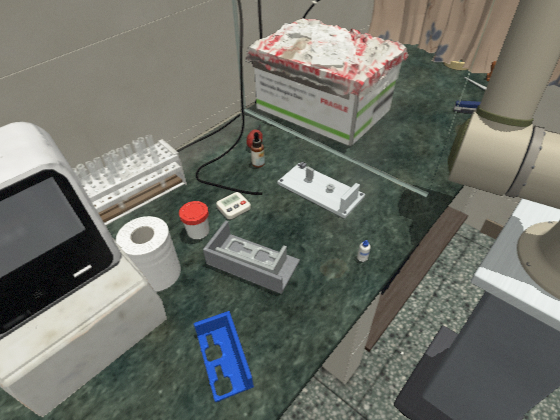

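View pics/top0.png

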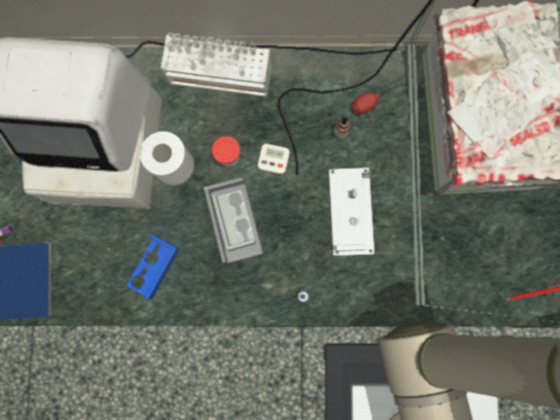

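Run:
```python
from h import *
d=pickle.load(open('top0.pkl','rb')); c=d['color']
a=cv2.resize(c[155:270,320:385],None,fx=5,fy=5,interpolation=cv2.INTER_CUBIC)
b=cv2.resize(c[170:275,195:272],None,fx=5,fy=5,interpolation=cv2.INTER_CUBIC)
h=max(a.shape[0],b.shape[0]); o=np.zeros((h,a.shape[1]+b.shape[1],3),np.uint8); o[:a.shape[0],:a.shape[1]]=a;o[:b.shape[0],a.shape[1]:]=b
cv2.imwrite('pics/z1.png',o)
d=pickle.load(open('scene0.pkl','rb')); c=d['color']
a=cv2.resize(c[155:220,270:370],None,fx=5,fy=5,interpolation=cv2.INTER_CUBIC)
b=cv2.resize(c[215:300,195:305],None,fx=4,fy=4,interpolation=cv2.INTER_CUBIC)
cv2.imwrite('pics/z2.png',a);cv2.imwrite('pics/z3.png',b)
d=pickle.load(open('top0.pkl','rb'));W=world(d)
np.set_printoptions(precision=1,suppress=True)
for n,(u,v) in dict(jig1=(340,240),jig2=(366,180),tray=(233,215),bottle=(303,296),bench=(290,200)).items(): print(n,W[v,u])
d=pickle.load(open('scene0.pkl','rb'));W=world(d)
for n,(u,v) in dict(jig=(315,190),bench=(300,230)).items(): print(n,W[v,u])
```

```text
jig1 [474.  182.9   7. ]
jig2 [613.3 121.    9.5]
tray [531.4 429.   10.5]
bottle [347.9 269.   55.6]
bench [569.  297.5  -5.8]
jig [542.9 174.6  11.3]
bench [494.1 294.4   2.6]
```

View pics/z1.png

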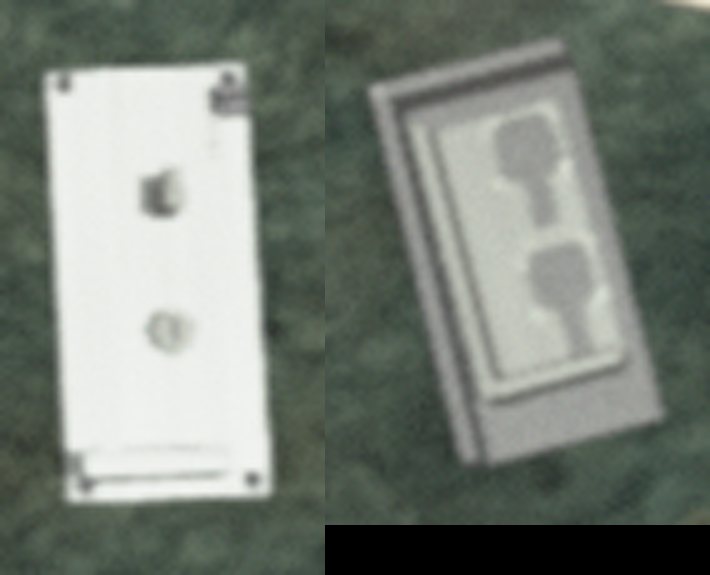

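View pics/z2.png

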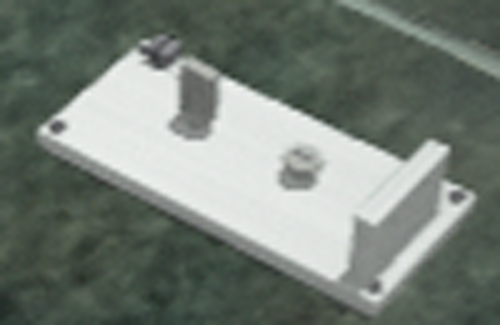

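View pics/z3.png

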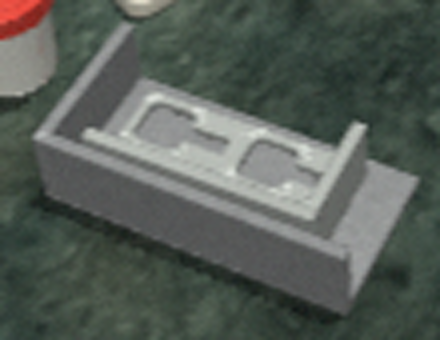

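```bash
cat > m.py <<'E'
from h import *
np.set_printoptions(precision=1,suppress=True)
def proj(d,p):
    T=np.linalg.inv(np.array(d['cam_to_world'])); q=T[:3,:3]@np.array(p,float)+T[:3,3]
    return d['cx']+d['fx']*q[0]/-q[2], d['cy']-d['fy']*q[1]/-q[2]
E
python3 - <<'E'
from m import *
d=pickle.load(open('top0.pkl','rb')); s=pickle.load(open('scene0.pkl','rb'))
g=cv2.cvtColor(d['color'],cv2.COLOR_BGR2GRAY)
m=np.zeros_like(g); m[160:262,325:382]=(g>150)[160:262,325:382]
c=max(cv2.findContours(m.astype(np.uint8),0,2)[0],key=cv2.contourArea)
r=cv2.minAreaRect(c); B=cv2.boxPoints(r); print('jig',r)
for p in B: print(p, ray(d,*p,12))
print('ctr',ray(d,*r[0],12))
# scene jig corners manual-ish
g=cv2.cvtColor(s['color'],cv2.COLOR_BGR2GRAY)
for n,(u,v,h) in dict(c_left=(270+38/5,155+128/5,12),c_top=(270+135/5,155+43/5,12),c_right=(270+475/5,155+195/5,12),c_bot=(270+372/5,155+297/5,12),wingtop=(270+200/5,155+68/5,51),plain=(270+302/5,155+155/5,25),clip=(270+160/5,155+46/5,22)).items(): print(n,ray(s,u,v,h))
for n,(u,v,h) in dict(plain=(320+166/5,155+330/5,25),wing=(320+150/5,155+190/5,51),clip=(320+230/5,155+100/5,22)).items(): print('top',n,ray(d,u,v,h))
def tp(u,v,h): return ray(d,195+(u-325)/5,170+v/5,h)
for n,a in dict(tray_tl=(370,88,50),tray_tr=(560,40,50),tray_bl=(465,462,50),tray_br=(663,415,8),tabL=(490,395,48),tabR=(625,357,48),fenceTL=(420,125,48),kh1=(527,148,8),kh2=(560,278,8),footTR=(560,105,13),footin=(440,130,13)).items(): print(n,tp(*a))
print(ray(s,195+92/4,215+133/4,48),'fence far top'); print(ray(s,195+310/4,215+215/4,48),'fence/tab corner');print(ray(s,195+360/4,215+126/4,48),'tab end')
E
```

```text
jig ((351.11248779296875, 211.1752166748047), (87.3832015991211, 40.94526672363281), 87.0390625)
[328.4 168.6] [640.  208.1  12. ]
[369.3 166.5] [644.8 113.1  12. ]
[373.8 253.8] [442.3 107.2  12. ]
[332.9 255.9] [437.4 199.9  12. ]
ctr [539.9 157.   12. ]
c_left [636.  207.1  12. ]
c_top [640.8 123.6  12. ]
c_right [441. 110.  12.]
c_bot [440.5 198.4  12. ]
wingtop [574.1 156.5  51. ]
plain [514.3 151.8  25. ]
clip [621.5 127.1  22. ]
top plain [515.6 154.   25. ]
top wing [575.5 163.   51. ]
top clip [622.6 122.5  22. ]
tray_tl [588.5 491.1  50. ]
tray_tr [610.4 405.6  50. ]
tray_bl [420.6 445.2  50. ]
tray_br [444.1 360.1   8. ]
tabL [450.3 434.8  48. ]
tabR [467.2 375.   48. ]
fenceTL [571.9 468.4  48. ]
kh1 [567.8 424.2   8. ]
kh2 [507.1 408.1   8. ]
footTR [587.2 408.7  13. ]
footin [575.5 464.2  13. ]
[566.3 471.1  48. ] fence far top
[447.9 438.5  48. ] fence/tab corner
[465.  380.8  48. ] tab end
```

Request:
carry_out([
  [40,[0,-20,-8],[0,0,0]],
  [40,[0,-30,-8],[0,0,0]],
  [40,[0,-30,-8],[0,0,0]],
  [40,[0,-30,-8],[0,0,0]],
  [40,[0,-30,-8],[0,0,0]],
  [40,[0,-30,-8],[0,0,0]],
  [40,[0,-30,-8],[0,0,0]],
  [40,[0,-20,-8],[0,0,0]],
])

```text
time_s: 0.77
eef_pos: [128.5, -274.2, 295.3]
ee_rot: [-0.0, 0.976, 0.217, -0.0]
force: [0.2, 0.0, 0.5]
grip_width: 0.466
```

Run:
```python
from m import *
np.set_printoptions(precision=3,suppress=True)
cap('top','top1');cap('scene','scene1');s=ctrl.sense();print(s['time_s'],s['joints'],s['eef_pos'],s['ee_rot'])
```

```text
0.8667 [-1.527 -0.26   1.919 -0.     1.48  -0.392] [ 128.503 -275.054  296.37 ] [ 0.001  0.976  0.216 -0.   ]
```

View pics/top1.png

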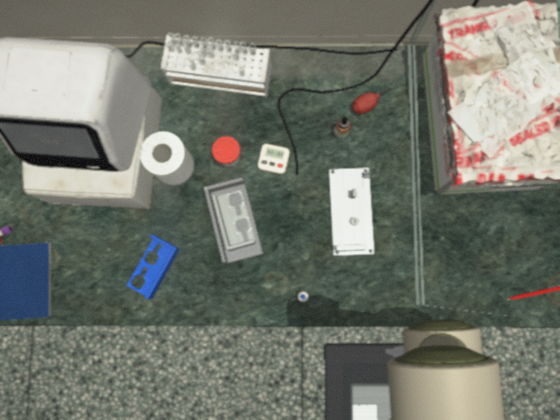

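View pics/scene1.png

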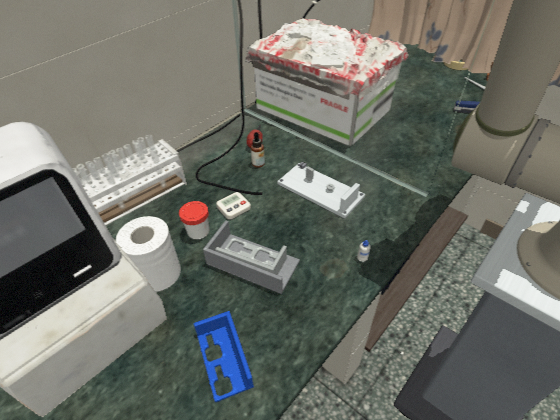

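```bash
cat > plan.py <<'E'
import numpy as np
def rows(start,tg,dec=0):
    """start=(x,y,z,psi rad); tg list of (x,y,z,psi,n[,'p' polar])"""
    out=[];cur=np.array(start,float);ideal=cur.copy()
    for t in tg:
        n=t[4]; goal=np.array(t[:4],float); a=ideal.copy()
        for i in range(1,n+1):
            f=i/n
            w=a+(goal-a)*f
            if len(t)>5:
                ra,rb=np.hypot(*a[:2]),np.hypot(*goal[:2]); ta,tb=np.arctan2(a[1],a[0]),np.arctan2(goal[1],goal[0])
                r=ra+(rb-ra)*f; th=ta+(tb-ta)*f; w[:2]=r*np.cos(th),r*np.sin(th)
            p=cur[3]; e=w-cur
            tx=np.array([-np.sin(p),np.cos(p)]);ty=np.array([np.cos(p),np.sin(p)])
            s=[round(float(e[:2]@tx),dec),round(float(e[:2]@ty),dec),round(float(-e[2]),dec)]
            k=round(float(-np.degrees(e[3])/6),2)
            if dec==0: s=[int(v) for v in s]
            out.append((s,k)); cur[:2]+=s[0]*tx+s[1]*ty; cur[2]-=s[2]; cur[3]-=np.radians(6*k)
        ideal=goal
    print('end',cur.round(3),len(out),'max',max(np.linalg.norm(o[0]) for o in out),max(abs(o[1]) for o in out))
    print(out)
    return cur
E
python3 - <<'E'
from plan import *
c=rows((129,-276.4,295.3,-1.134),[(235*np.cos(-.7),235*np.sin(-.7),295,-.95,5,'p'),(235*np.cos(.75),235*np.sin(.75),295,-.3,11,'p')])
c=rows(c,[(461.5,406.5,150,.267,10)])
E
```

```text
end [171.63  160.604 295.3    -0.3  ] 16 max 31.622776601683793 0.57
[([25, -15, 0], -0.35), ([23, -16, 0], -0.35), ([22, -18, 0], -0.35), ([19, -18, 0], -0.36), ([17, -18, 0], -0.35), ([29, -10, 0], -0.56), ([29, -12, 0], -0.57), ([28, -13, 0], -0.56), ([26, -16, 0], -0.56), ([26, -18, 0], -0.57), ([24, -19, 0], -0.56), ([22, -21, 0], -0.57), ([21, -23, 0], -0.56), ([20, -24, 0], -0.57), ([17, -26, 0], -0.56), ([16, -27, 0], -0.56)]
end [4.61688e+02 4.06215e+02 1.50300e+02 2.67000e-01] 10 max 41.24318125460256 0.55
[([32, 20, 15], -0.54), ([31, 23, 14], -0.54), ([29, 24, 15], -0.55), ([29, 25, 14], -0.54), ([26, 27, 15], -0.54), ([25, 29, 14], -0.54), ([24, 30, 15], -0.54), ([21, 31, 14], -0.54), ([20, 32, 15], -0.55), ([18, 34, 14], -0.54)]
```

Request:
carry_out([
  [40,[25,-15,0],[0,0,-0.35]],
  [40,[23,-16,0],[0,0,-0.35]],
  [40,[22,-18,0],[0,0,-0.35]],
  [40,[19,-18,0],[0,0,-0.36]],
  [40,[17,-18,0],[0,0,-0.35]],
])

```text
time_s: 1.28
eef_pos: [180.5, -150.4, 294.9]
ee_rot: [-0.0, 0.952, 0.307, 0.0]
force: [0.8, 0.5, 0.6]
grip_width: 0.469
```

Request:
carry_out([
  [40,[29,-10,0],[0,0,-0.56]],
  [40,[29,-12,0],[0,0,-0.57]],
  [40,[28,-13,0],[0,0,-0.56]],
  [40,[26,-16,0],[0,0,-0.56]],
  [40,[26,-18,0],[0,0,-0.57]],
  [40,[24,-19,0],[0,0,-0.56]],
  [40,[22,-21,0],[0,0,-0.57]],
  [40,[21,-23,0],[0,0,-0.56]],
  [40,[20,-24,0],[0,0,-0.57]],
  [40,[17,-26,0],[0,0,-0.56]],
  [40,[16,-27,0],[0,0,-0.56]],
])

```text
time_s: 2.2
eef_pos: [171.0, 162.0, 295.1]
ee_rot: [-0.0, 0.804, 0.594, -0.0]
force: [1.2, -0.9, 0.1]
grip_width: 0.469
```

Request:
carry_out([
  [45,[32,20,15],[0,0,-0.54]],
  [45,[31,23,14],[0,0,-0.54]],
  [45,[29,24,15],[0,0,-0.55]],
  [45,[29,25,14],[0,0,-0.54]],
  [45,[26,27,15],[0,0,-0.54]],
  [45,[25,29,14],[0,0,-0.54]],
  [45,[24,30,15],[0,0,-0.54]],
  [45,[21,31,14],[0,0,-0.54]],
  [45,[20,32,15],[0,0,-0.55]],
  [45,[18,34,14],[0,0,-0.54]],
  [45,[0,0,0],[0,0,0]],
])

```text
time_s: 3.12
eef_pos: [463.9, 408.2, 142.3]
ee_rot: [-0.002, 0.606, 0.796, -0.004]
force: [-0.1, -0.3, -1.8]
grip_width: 0.526
```

Run:
```python
from m import *
np.set_printoptions(precision=3,suppress=True)
cap('top','top2');cap('scene','scene2');s=ctrl.sense();print(s['time_s'],s['joints'],s['eef_pos'],s['ee_rot'])
```

```text
3.2167 [0.532 0.583 1.317 0.    1.246 0.265] [461.631 406.564 147.219] [-0.001  0.607  0.795 -0.002]
```

View pics/scene2.png

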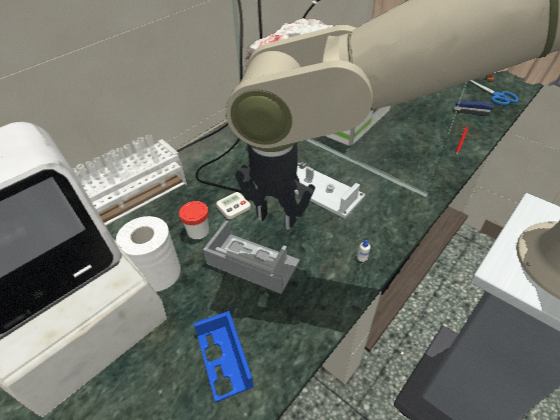

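Request:
carry_out([
  [45,[0,0,25],[0,0,0]],
  [45,[0,0,25],[0,0,0]],
  [45,[0,0,25],[0,0,0]],
  [45,[0,0,10],[0,0,0]],
  [45,[0,0,0],[0,0,0]],
])

```text
time_s: 3.63
eef_pos: [460.5, 405.5, 64.0]
ee_rot: [-0.001, 0.607, 0.795, -0.001]
force: [0.1, 0.0, 0.6]
grip_width: 0.526
```

Run:
```python
from m import *
d=cap('scene','scene3');s=ctrl.sense();print(s['eef_pos'],proj(d,s['eef_pos']),proj(d,[461.5,406.5,48]))
cv2.imwrite('pics/z4.png',cv2.resize(d['color'][170:320,180:330],None,fx=4,fy=4,interpolation=cv2.INTER_CUBIC))
```

```text
[461.4 406.1  65.9] (np.float64(277.9755159420882), np.float64(249.32846626445712)) (np.float64(277.9995510488854), np.float64(255.10217882449243))
```

View pics/z4.png

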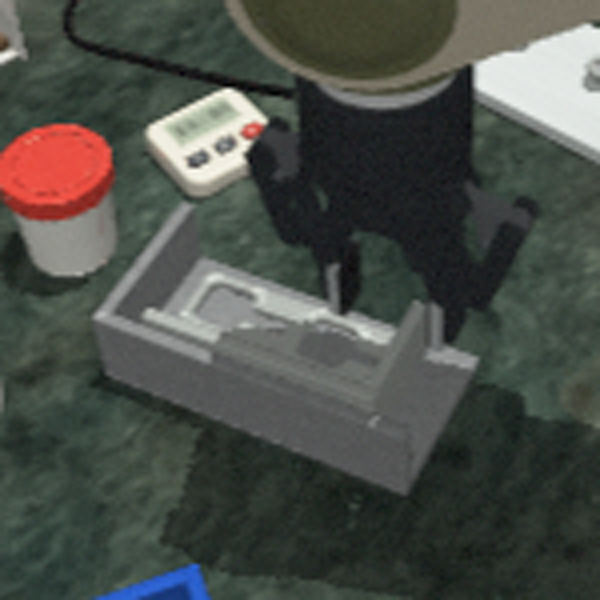

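Request:
carry_out([
  [45,[0,0,20],[0,0,0]],
  [45,[0,0,15],[0,0,0]],
  [45,[0,0,10],[0,0,0]],
  [45,[0,0,0],[0,0,0]],
  [0,[0,0,0],[0,0,0]],
  [0,[0,0,0],[0,0,0]],
  [0,[0,0,0],[0,0,0]],
  [0,[0,0,0],[0,0,0]],
  [0,[0,0,0],[0,0,0]],
  [0,[0,0,0],[0,0,0]],
], grip_force=60)

```text
time_s: 4.52
eef_pos: [462.2, 406.6, 21.8]
ee_rot: [0.0, 0.607, 0.795, 0.001]
force: [-0.9, -1.3, 6.5]
grip_width: 0.082
```

Request:
carry_out([
  [0,[0,0,-5],[0,0,0]],
  [0,[0,0,-15],[0,0,0]],
  [0,[0,0,-25],[0,0,0]],
  [0,[0,0,-25],[0,0,0]],
  [0,[0,0,-25],[0,0,0]],
  [0,[0,0,0],[0,0,0]],
])

```text
time_s: 5.02
eef_pos: [463.5, 407.4, 120.7]
ee_rot: [0.002, 0.607, 0.795, 0.004]
force: [1.0, 0.0, -1.7]
grip_width: 0.079
```

Run:
```python
from m import *
d=cap('scene','scene4');s=ctrl.sense();print(s['eef_pos'],s['force'],s['grip_width'])
cv2.imwrite('pics/z5.png',cv2.resize(d['color'][130:320,180:380],None,fx=3,fy=3,interpolation=cv2.INTER_CUBIC))
```

```text
[462.6 406.8 117.7] [ 0.1 -0.7 -3.6] 0.08000487083821282
```

View pics/z5.png

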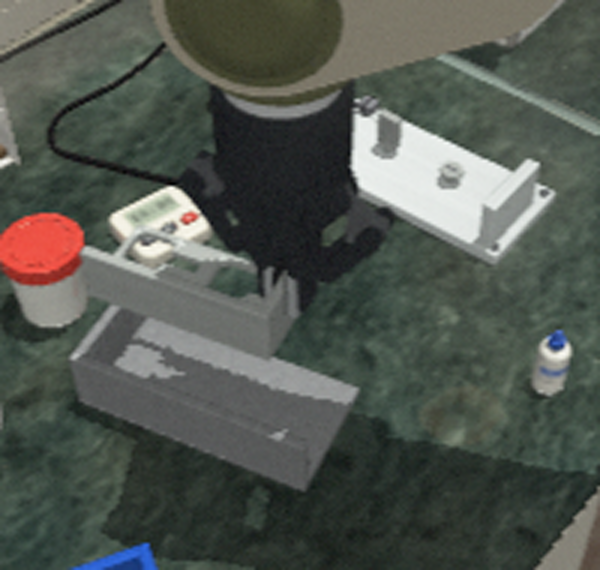

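Run:
```python
from plan import *
c=rows((461.7,406.2,115.3,.267),[(439,277,115,.037,7)])
c=rows(c,[(439,277,13.5,.037,7)])
```

```text
end [4.38910e+02 2.77329e+02 1.15300e+02 3.70000e-02] 7 max 19.313207915827967 0.32
[([-17, -8, 0], 0.31), ([-17, -7, 0], 0.32), ([-18, -7, 0], 0.31), ([-17, -7, 0], 0.32), ([-18, -5, 0], 0.31), ([-18, -5, 0], 0.31), ([-18, -5, 0], 0.32)]
end [4.38910e+02 2.77329e+02 1.33000e+01 3.70000e-02] 7 max 15.0 0.0
[([0, 0, 15], -0.0), ([0, 0, 14], -0.0), ([0, 0, 15], -0.0), ([0, 0, 14], -0.0), ([0, 0, 15], -0.0), ([0, 0, 14], -0.0), ([0, 0, 15], -0.0)]
```

Request:
carry_out([
  [0,[-17,-8,0],[0,0,0.31]],
  [0,[-17,-7,0],[0,0,0.32]],
  [0,[-18,-7,0],[0,0,0.31]],
  [0,[-17,-7,0],[0,0,0.32]],
  [0,[-18,-5,0],[0,0,0.31]],
  [0,[-18,-5,0],[0,0,0.31]],
  [0,[-18,-5,0],[0,0,0.32]],
  [0,[0,0,30],[0,0,0]],
  [0,[0,0,30],[0,0,0]],
  [0,[0,0,20],[0,0,0]],
  [0,[0,0,10],[0,0,0]],
  [0,[0,0,0],[0,0,0]],
  [0,[0,0,0],[0,0,0]],
])

```text
time_s: 6.15
eef_pos: [438.9, 277.4, 25.2]
ee_rot: [-0.0, 0.694, 0.72, -0.0]
force: [-0.8, 0.3, -2.0]
grip_width: 0.077
```

Run:
```python
from m import *
d=cap('scene','scene5');s=ctrl.sense();print(s['eef_pos'],s['ee_rot'],s['force'],s['grip_width'])
cv2.imwrite('pics/z6.png',cv2.resize(d['color'][130:320,200:400],None,fx=3,fy=3,interpolation=cv2.INTER_CUBIC))
```

```text
[439.4 277.6  26. ] [0.  0.7 0.7 0. ] [ 0.2 -0.8 -3.4] 0.08353944629509323
```

View pics/z6.png

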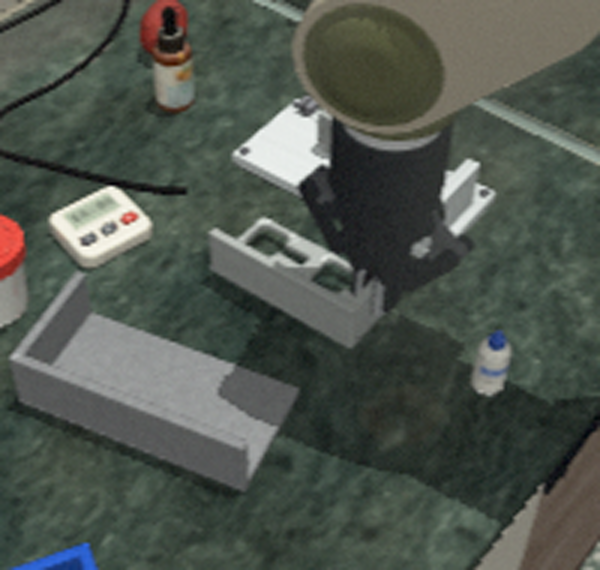

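Request:
carry_out([
  [0,[0,0,5],[0,0,0]],
  [0,[0,0,4],[0,0,0]],
  [0,[0,0,2],[0,0,0]],
  [0,[0,0,1],[0,0,0]],
  [0,[0,0,0],[0,0,0]],
  [0,[0,0,0],[0,0,0]],
])

```text
time_s: 6.7
eef_pos: [438.9, 277.4, 13.7]
ee_rot: [0.0, 0.694, 0.72, 0.0]
force: [-3.3, -1.3, 4.5]
grip_width: 0.08
```

Request:
carry_out([
  [28,[0,0,0],[0,0,0]],
  [28,[0,0,0],[0,0,0]],
  [28,[0,0,0],[0,0,0]],
  [28,[0,0,-15],[0,0,0]],
  [28,[0,0,-30],[0,0,0]],
  [28,[0,0,-40],[0,0,0]],
  [28,[-40,0,0],[0,0,0]],
  [28,[-40,0,0],[0,0,0]],
  [28,[-40,0,0],[0,0,0]],
  [28,[0,0,0],[0,0,0]],
])

```text
time_s: 7.53
eef_pos: [443.9, 152.6, 98.5]
ee_rot: [0.001, 0.696, 0.718, -0.0]
force: [-0.3, -0.6, -0.2]
grip_width: 0.332
```

Request:
carry_out([
  [28,[20,-20,-30],[0,0,0]],
  [28,[30,-20,-30],[0,0,0]],
  [28,[30,-20,0],[0,0,0]],
  [28,[30,-20,0],[0,0,0]],
  [28,[35,-20,0],[0,0,0]],
  [28,[35,-20,0],[0,0,0]],
  [28,[35,-10,0],[0,0,0]],
  [28,[35,0,0],[0,0,0]],
  [28,[30,0,0],[0,0,0]],
  [28,[0,0,0],[0,0,0]],
])

```text
time_s: 8.37
eef_pos: [304.6, 433.3, 154.8]
ee_rot: [-0.0, 0.693, 0.721, 0.001]
force: [0.1, 1.3, -0.6]
grip_width: 0.325
```

Run:
```python
from m import *
d=cap('top','top6');s=ctrl.sense();print(s['time_s'],s['eef_pos'],s['ee_rot'])
d2=cap('scene','scene6')
cv2.imwrite('pics/z7.png',cv2.resize(d['color'][150:270,260:390],None,fx=5,fy=5,interpolation=cv2.INTER_CUBIC))
cv2.imwrite('pics/z8.png',cv2.resize(d2['color'][150:290,240:400],None,fx=4,fy=4,interpolation=cv2.INTER_CUBIC))
```

```text
8.4167 [304.8 431.1 154.5] [-0.   0.7  0.7  0. ]
```

View pics/z7.png

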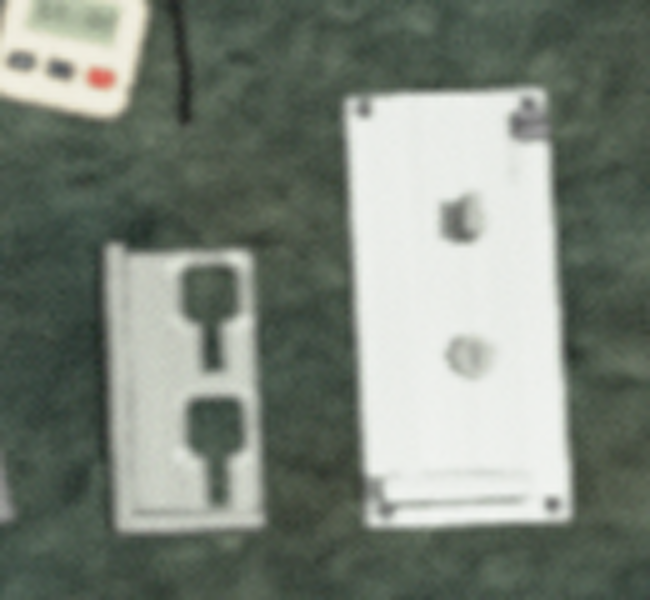

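View pics/z8.png

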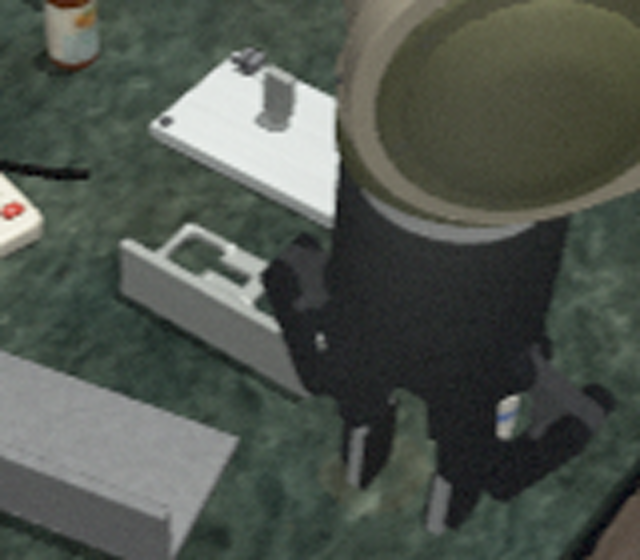

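```bash
cat > meas.py <<'E'
from m import *
def keyholes(d,box,z,thr=95):
    g=cv2.cvtColor(d['color'],cv2.COLOR_BGR2GRAY); u0,v0,u1,v1=box
    a=cv2.resize(g[v0:v1,u0:u1],None,fx=8,fy=8,interpolation=cv2.INTER_CUBIC)
    m=(a<thr).astype(np.uint8)
    res=[]
    for c in cv2.findContours(m,cv2.RETR_CCOMP,2)[0]:
        A=cv2.contourArea(c)/64
        if 60<A<400:
            k=np.zeros_like(m); cv2.drawContours(k,[c],-1,1,-1)
            # wide opening: open with big kernel to remove slot
            k=cv2.morphologyEx(k,cv2.MORPH_OPEN,cv2.getStructuringElement(cv2.MORPH_ELLIPSE,(61,61)))
            M=cv2.moments(k,True)
            if M['m00']>0:
                u=(M['m10']/M['m00']+.5)/8-.5+u0; v=(M['m01']/M['m00']+.5)/8-.5+v0
                res.append((round(u,2),round(v,2),round(A),ray(d,u,v,z)))
    return res
def rect(d,box,z,thr,inv=False):
    g=cv2.cvtColor(d['color'],cv2.COLOR_BGR2GRAY); u0,v0,u1,v1=box
    a=cv2.resize(g[v0:v1,u0:u1],None,fx=8,fy=8,interpolation=cv2.INTER_CUBIC)
    c=max(cv2.findContours((a>thr).astype(np.uint8),0,2)[0],key=cv2.contourArea)
    P=[ray(d,(p[0]+.5)/8-.5+u0,(p[1]+.5)/8-.5+v0,z)[:2] for p in c[:,0]]
    return cv2.minAreaRect(np.array(P,np.float32)), np.array(P)
E
python3 - <<'E'
from meas import *
d=pickle.load(open('top6.pkl','rb'))
for t in(85,95,110): print(keyholes(d,(280,198,314,258),2.5,t))
for t in (130,150,170):
    r,P=rect(d,(322,160,382,262),12,t); print('jig',r)
for t in (110,130):
    r,P=rect(d,(276,194,318,262),5,t); print('br',r)
g=cv2.cvtColor(d['color'],cv2.COLOR_BGR2GRAY)
print(g[188:200,344:360]);print(g[214:228,345:362]); print(g[168:182,358:374])
E
```

```text
[(302.95, 233.97, 70, array([488.3, 267.6,   2.5]))]
[(302.76, 234.88, 107, array([486.2, 268.1,   2.5])), (301.56, 208.76, 107, array([547. , 270.6,   2.5])), (311.8, 199.17, 118, array([569.5, 246.8,   2.5]))]
[(302.7, 235.06, 132, array([485.8, 268.2,   2.5])), (301.55, 208.56, 129, array([547.5, 270.7,   2.5]))]
jig ((540.8955078125, 157.15553283691406), (204.11563110351562, 96.19425201416016), 2.339296340942383)
jig ((541.044189453125, 157.09268188476562), (202.36109924316406, 94.73014831542969), 2.3954153060913086)
jig ((541.0062866210938, 157.0980682373047), (201.2211151123047, 93.1978530883789), 2.3573760986328125)
br ((504.89056396484375, 282.7569274902344), (136.11436462402344, 70.69723510742188), 1.9646576642990112)
br ((505.065185546875, 282.781494140625), (134.66989135742188, 68.64582824707031), 2.120828866958618)
[[234 236 236 236 235 236 235 231 220 212 212 218 227 234 235 235]
 [234 236 234 232 228 226 224 209 183 179 193 208 222 232 235 235]
 [234 235 234 222 201 189 179 160 150 165 187 203 220 232 233 234]
 [235 235 232 218 175 151 138 128 133 165 187 201 219 231 23
[... 1777 characters left out ...]
 163 162 131 103  89  79  75]
 [233 234 231 217 185 161 152 143 142 149 146 122 100  90  78  74]
 [236 233 224 198 148 125 134 137 135 138 127 112 100  88  84  77]
 [234 232 226 191 135 108 109 119 126 125 123 110  98  90  85  87]
 [236 233 227 198 142 111 119 130 137 144 142 126 104  93  94 102]
 [236 233 229 200 150 127 135 142 148 149 145 126 103  99 102 103]
 [235 234 229 214 180 154 149 149 150 152 146 126  97  92  92  92]
 [235 235 233 225 213 201 188 188 197 203 191 156 110  85  82  84]
 [235 235 234 228 225 223 225 227 231 232 223 185 123  79  79  80]
 [235 235 233 231 229 229 232 235 237 237 232 196 129  87  76  80]
 [235 234 235 230 227 230 232 236 236 237 230 200 130  79  72  76]]
```

Run:
```python
from meas import *
d=pickle.load(open('top6.pkl','rb'));s=pickle.load(open('scene0.pkl','rb'))
for t in (150,170,190):
    r,P=rect(s,(270,155,375,222),12,t); print('jig scene',r)
O=np.array([540.6,166.1]);a=np.radians(2.36);R=np.array([[np.cos(a),-np.sin(a)],[np.sin(a),np.cos(a)]])
def J(x,y,z): return [*(O+R@[x,y]),z]
def draw(d,box,f,name):
    u0,v0,u1,v1=box; im=cv2.resize(d['color'][v0:v1,u0:u1],None,fx=f,fy=f,interpolation=cv2.INTER_CUBIC)
    def poly(pts,col):
        q=np.array([[(proj(d,p)[0]-u0+.5)*f-.5,(proj(d,p)[1]-v0+.5)*f-.5] for p in pts]); cv2.polylines(im,[np.round(q).astype(int)],True,col,1)
    th=np.linspace(0,6.28,30)[:-1]
    poly([J(-25+10*np.cos(t),-14+10*np.sin(t),25) for t in th],(0,0,255))
    poly([J(37+10*np.cos(t),-14+10*np.sin(t),24.6) for t in th],(0,0,255))
    poly([J(37,-14,51),J(37,-14,24.6)],(255,0,0))
    poly([J(-100,-55,12),J(100,-55,12),J(100,37,12),J(-100,37,12)],(0,200,0))
    poly([J(-92,-33,54),J(-80,-33,54),J(-80,33,54),J(-92,33,54)],(255,0,255))
    cv2.imwrite(f'pics/{name}.png',im)
draw(d,(320,155,385,268),5,'o1'); draw(s,(265,150,380,225),6,'o2')
```

```text
jig scene ((552.8547973632812, 153.02105712890625), (178.29122924804688, 115.58598327636719), 5.384196758270264)
jig scene ((551.3706665039062, 149.04054260253906), (176.55685424804688, 113.76547241210938), 2.8245890140533447)
jig scene ((552.7446899414062, 152.4048614501953), (174.66128540039062, 112.36592864990234), 5.153656005859375)
```

View pics/o1.png

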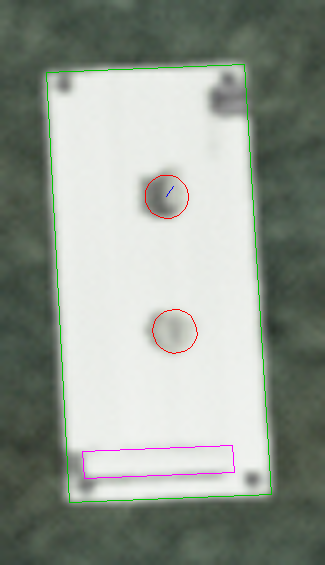

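View pics/o2.png

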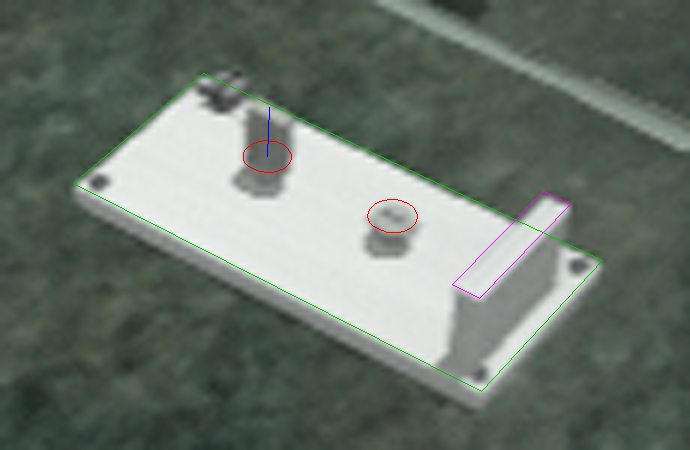

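Run:
```python
from plan import *
c=rows((304.8,431.5,154.5,.037),[(489,311.4,110,1.609,14)])
```

```text
end [489.117 311.051 109.5     1.609] 14 max 16.76305461424021 1.08
[([-9, 13, 3], -1.07), ([-10, 12, 3], -1.07), ([-12, 10, 4], -1.08), ([-13, 9, 3], -1.07), ([-14, 8, 3], -1.07), ([-14, 6, 3], -1.07), ([-15, 4, 3], -1.08), ([-16, 3, 3], -1.07), ([-15, 1, 4], -1.07), ([-16, -1, 3], -1.07), ([-15, -3, 3], -1.07), ([-16, -4, 3], -1.08), ([-14, -6, 3], -1.07), ([-14, -8, 4], -1.07)]
```

Request:
carry_out([
  [40,[-9,13,3],[0,0,-1.07]],
  [40,[-10,12,3],[0,0,-1.07]],
  [40,[-12,10,4],[0,0,-1.08]],
  [40,[-13,9,3],[0,0,-1.07]],
  [40,[-14,8,3],[0,0,-1.07]],
  [40,[-14,6,3],[0,0,-1.07]],
  [40,[-15,4,3],[0,0,-1.08]],
  [40,[-16,3,3],[0,0,-1.07]],
  [40,[-15,1,4],[0,0,-1.07]],
  [40,[-16,-1,3],[0,0,-1.07]],
  [40,[-15,-3,3],[0,0,-1.07]],
  [40,[-16,-4,3],[0,0,-1.08]],
  [40,[-14,-6,3],[0,0,-1.07]],
  [40,[-14,-8,4],[0,0,-1.07]],
  [40,[0,0,0],[0,0,0]],
  [40,[0,0,0],[0,0,0]],
])

```text
time_s: 9.8
eef_pos: [489.8, 307.6, 109.9]
ee_rot: [-0.0, -0.017, 1.0, -0.0]
force: [-0.2, 0.2, -0.3]
grip_width: 0.474
```

Run:
```python
from m import *
d=cap('scene','scene7');s=ctrl.sense();np.set_printoptions(precision=4);print(s['time_s'],s['eef_pos'],s['ee_rot'],s['joints'])
cv2.imwrite('pics/z9.png',cv2.resize(d['color'][130:320,200:400],None,fx=3,fy=3,interpolation=cv2.INTER_CUBIC))
q=s['ee_rot'];print(2*np.arctan2(q[2],q[1])-np.pi/2)
```

```text
9.85 [489.419  308.2243 110.0759] [-0.0002 -0.0169  0.9999 -0.    ] [ 0.3595  0.5453  1.4848  0.0002  1.1119 -1.2452]
1.6046265145433298
```

View pics/z9.png

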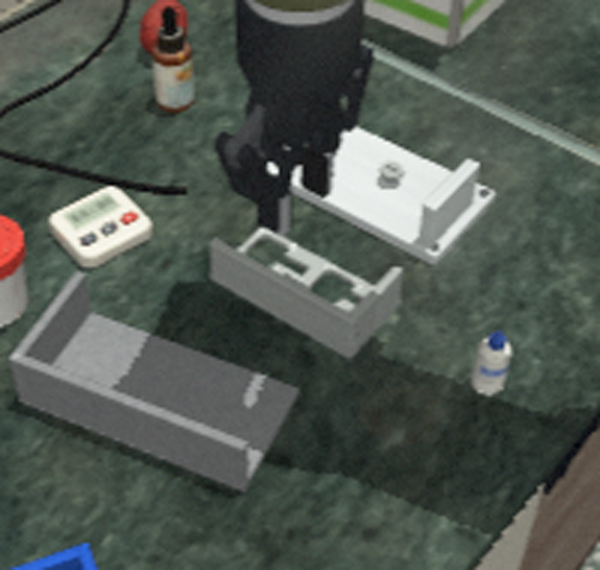

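Request:
carry_out([
  [40,[0,3,25],[0,0,0]],
  [40,[0,0,25],[0,0,0]],
  [40,[0,0,20],[0,0,0]],
  [40,[0,0,15],[0,0,0]],
  [40,[0,0,10],[0,0,0]],
  [40,[0,0,3],[0,0,0]],
  [40,[0,0,0],[0,0,0]],
])

```text
time_s: 10.43
eef_pos: [489.3, 311.9, 11.9]
ee_rot: [-0.0, -0.019, 1.0, -0.0]
force: [1.4, 0.2, 0.3]
grip_width: 0.467
```

Run:
```python
from m import *
d=cap('scene','scene8');s=ctrl.sense();print(s['time_s'],s['eef_pos'],s['force'])
cv2.imwrite('pics/z10.png',cv2.resize(d['color'][130:320,200:400],None,fx=3,fy=3,interpolation=cv2.INTER_CUBIC))
```

```text
10.4833 [489.8 312.   12.6] [0.6 0.3 0.1]
```

View pics/z10.png

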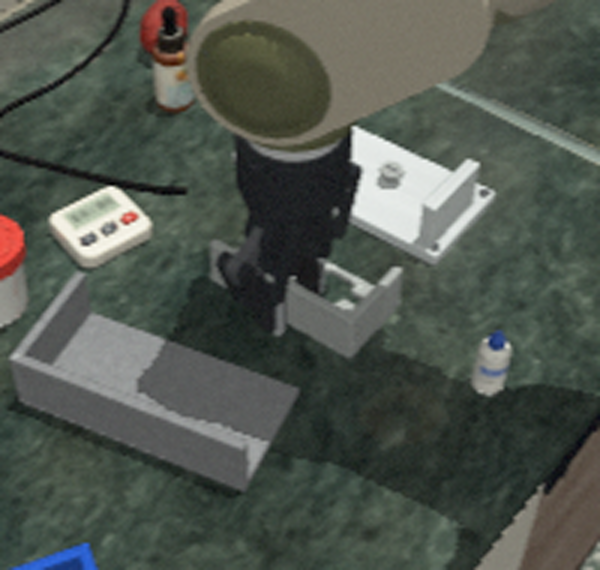

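Straddling the fence. Close gently at first, so it centres, then firm.

Request:
carry_out([
  [0,[0,0,0],[0,0,0]],
  [0,[0,0,0],[0,0,0]],
  [0,[0,0,0],[0,0,0]],
  [0,[0,0,0],[0,0,0]],
  [0,[0,0,0],[0,0,0]],
  [0,[0,0,0],[0,0,0]],
  [0,[0,0,0],[0,0,0]],
], grip_force=60)

```text
time_s: 11.07
eef_pos: [490.1, 311.8, 12.9]
ee_rot: [0.001, -0.019, 1.0, 0.0]
force: [-1.2, -0.8, 6.8]
grip_width: 0.08
```

Run:
```python
from meas import *
s=ctrl.sense();print(s['time_s'],s['eef_pos'],s['force'],s['grip_width'])
```

```text
11.0667 [490.1 311.8  12.9] [-1.2 -0.8  6.8] 0.07979280981714118
```

Run:
```python
from plan import *
c=rows((489.6,311.8,80,1.609),[(520,195,80,1.612,8)])
```

```text
end [520.241 194.92   80.      1.612] 8 max 15.524174696260024 0.01
[([-3, -15, 0], -0.0), ([-3, -14, 0], -0.01), ([-4, -15, 0], -0.0), ([-3, -15, 0], -0.0), ([-3, -15, 0], -0.01), ([-3, -14, 0], -0.0), ([-4, -15, 0], -0.01), ([-3, -15, 0], 0.0)]
```

Request:
carry_out([
  [0,[0,0,-5],[0,0,0]],
  [0,[0,0,-12],[0,0,0]],
  [0,[0,0,-20],[0,0,0]],
  [0,[0,0,-20],[0,0,0]],
  [0,[0,0,-10],[0,0,0]],
  [0,[0,0,0],[0,0,0]],
])

```text
time_s: 11.57
eef_pos: [490.8, 312.2, 81.7]
ee_rot: [0.002, -0.019, 1.0, 0.001]
force: [1.4, 0.6, -3.0]
grip_width: 0.079
```

Request:
carry_out([
  [0,[-3,-15,0],[0,0,0]],
  [0,[-3,-14,0],[0,0,0]],
  [0,[-4,-15,0],[0,0,0]],
  [0,[-3,-15,0],[0,0,0]],
  [0,[-3,-15,0],[0,0,0]],
  [0,[-3,-14,0],[0,0,0]],
  [0,[-4,-15,0],[0,0,0]],
  [0,[-3,-14,0],[0,0,0]],
  [0,[0,0,0],[0,0,0]],
  [0,[0,0,0],[0,0,0]],
])

```text
time_s: 12.4
eef_pos: [519.7, 195.5, 78.2]
ee_rot: [-0.001, -0.018, 1.0, 0.0]
force: [0.7, -0.4, -2.3]
grip_width: 0.081
```

Run:
```python
from meas import *
d=cap('scene','scene9');s=ctrl.sense();print(s['time_s'],s['eef_pos'],s['force'])
t=cap('top','top9')
cv2.imwrite('pics/z11.png',cv2.resize(d['color'][130:230,250:390],None,fx=5,fy=5,interpolation=cv2.INTER_CUBIC))
cv2.imwrite('pics/z12.png',cv2.resize(t['color'][140:270,310:400],None,fx=4.6,fy=4.6,interpolation=cv2.INTER_CUBIC))
```

```text
12.45 [519.6 196.   78.3] [-0.  -0.1 -3.1]
```

View pics/z11.png

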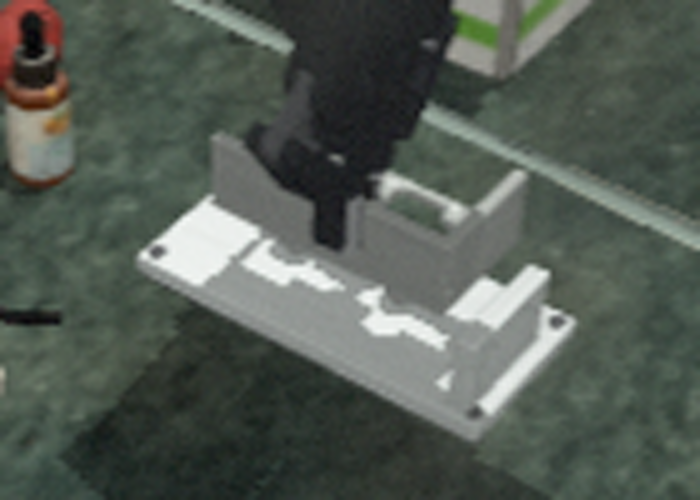

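View pics/z12.png

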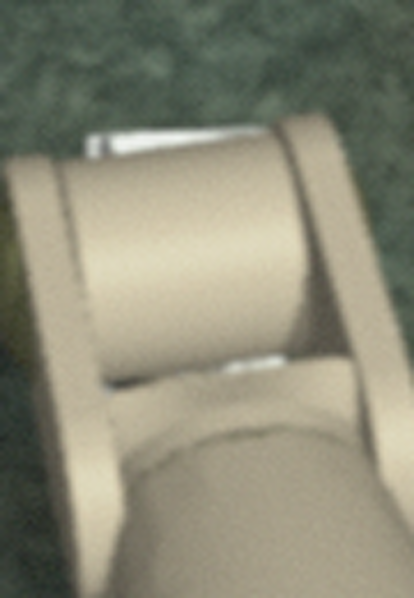

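Run:
```python
from meas import *
d=pickle.load(open('scene9.pkl','rb'))
Oj=np.array([540.6,166.6]);a=np.radians(2.36);R=np.array([[np.cos(a),-np.sin(a)],[np.sin(a),np.cos(a)]])
tcp=np.array([519.6,195.7]); b=np.radians(2.2);Rb=np.array([[np.cos(b),-np.sin(b)],[np.sin(b),np.cos(b)]])
Ob=tcp-Rb@[-9.4,29]; zb=65.7; print('bracket in robot frame',Ob, 'want', Oj-[1,0]+R@[-9,0])
f=5;u0,v0=250,130
im=cv2.resize(d['color'][130:230,250:390],None,fx=f,fy=f,interpolation=cv2.INTER_CUBIC)
def poly(pts,col):
    q=np.array([[(proj(d,p)[0]-u0+.5)*f-.5,(proj(d,p)[1]-v0+.5)*f-.5] for p in pts]); cv2.polylines(im,[np.round(q).astype(int)],True,col,1)
B=lambda x,y,z:[*(Ob+[1,0]+Rb@[x,y]),zb+z]; J=lambda x,y,z:[*(Oj+R@[x,y]),z]
poly([B(-65,33,40),B(65,33,40),B(65,33,0),B(-65,33,0)],(0,0,255))
poly([B(-65,27,40),B(-65,-33,40),B(-57,-33,40),B(-57,27,40)],(0,255,255))
poly([J(-92,-33,54),J(-80,-33,54),J(-80,33,54),J(-92,33,54)],(255,0,255))
poly([J(-100,-55,12),J(100,-55,12),J(100,37,12),J(-100,37,12)],(0,200,0))
cv2.imwrite('pics/o3.png',im)
```

```text
bracket in robot frame [530.1 167.1] want [530.6 166.2]
```

View pics/o3.png

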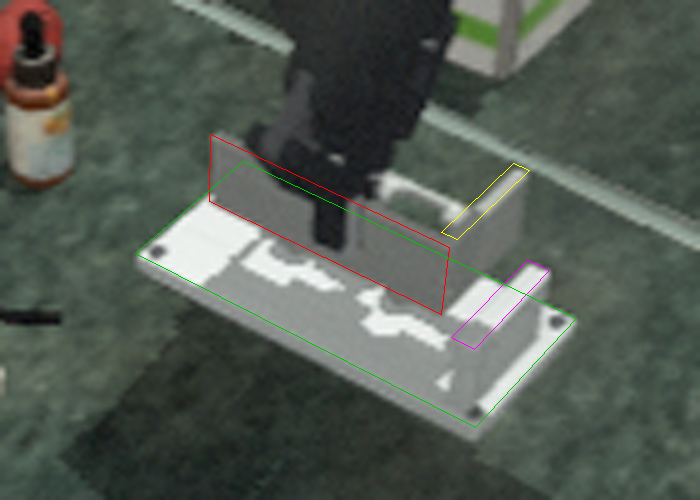

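Request:
carry_out([
  [0,[-0.5,-1,8],[0,0,0]],
  [0,[0,0,10],[0,0,0]],
  [0,[0,0,8],[0,0,0]],
  [0,[0,0,6],[0,0,0]],
  [0,[0,0,4],[0,0,0]],
  [0,[0,0,0],[0,0,0]],
])

```text
time_s: 13.0
eef_pos: [520.1, 194.8, 41.8]
ee_rot: [-0.001, -0.019, 1.0, -0.0]
force: [-0.5, 0.4, -2.0]
grip_width: 0.081
```

Run:
```python
from meas import *
d=cap('scene','scene10');s=ctrl.sense();print(s['time_s'],s['eef_pos'],s['force'],s['wrist_torque'])
cv2.imwrite('pics/z13.png',cv2.resize(d['color'][130:230,250:390],None,fx=5,fy=5,interpolation=cv2.INTER_CUBIC))
```

```text
13.05 [520.4 194.8  42.5] [ 0.4 -0.8 -1.9] [ 0.1  0.  -0. ]
```

View pics/z13.png

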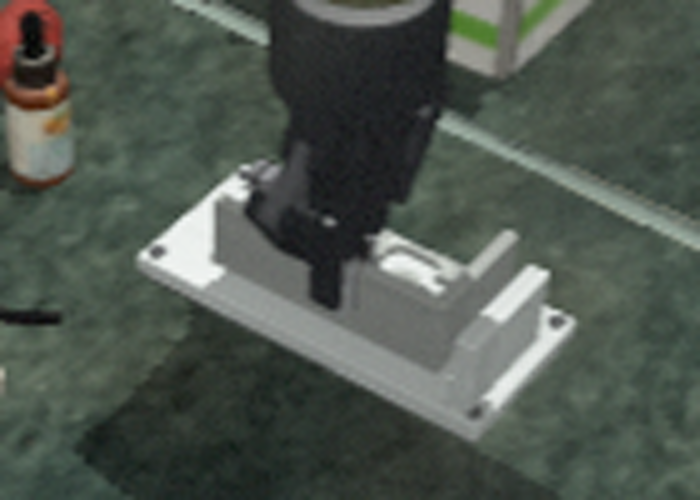

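Request:
carry_out([
  [0,[0,0,3],[0,0,0]],
  [0,[0,0,3],[0,0,0]],
  [0,[0,0,2],[0,0,0]],
  [0,[0,0,1],[0,0,0]],
  [0,[0,0,0],[0,0,0]],
])

```text
time_s: 13.47
eef_pos: [520.5, 194.8, 33.8]
ee_rot: [-0.0, -0.019, 1.0, -0.0]
force: [0.8, 0.3, -3.4]
grip_width: 0.082
```

Request:
carry_out([
  [0,[0,0,3],[0,0,0]],
  [0,[0,0,3],[0,0,0]],
  [0,[0,0,1],[0,0,0]],
  [0,[0,0,1],[0,0,0]],
  [0,[0,0,0],[0,0,0]],
])

```text
time_s: 13.88
eef_pos: [520.5, 194.8, 25.7]
ee_rot: [-0.0, -0.019, 1.0, -0.0]
force: [0.3, -1.1, -2.5]
grip_width: 0.083
```

Run:
```python
from meas import *
d=cap('scene','scene11');s=ctrl.sense();print(s['time_s'],s['eef_pos'],s['force'],s['wrist_torque'])
cv2.imwrite('pics/z14.png',cv2.resize(d['color'][130:230,250:390],None,fx=5,fy=5,interpolation=cv2.INTER_CUBIC))
```

```text
13.9333 [520.6 194.8  25.9] [ 0.5 -0.2 -2.4] [ 0.1 -0.   0. ]
```

View pics/z14.png

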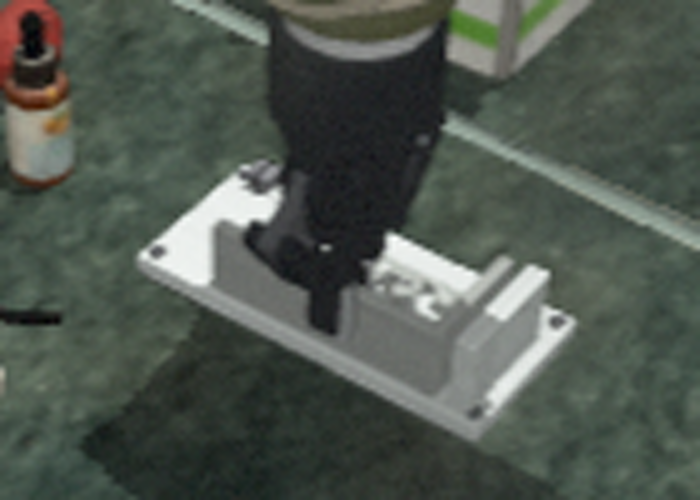

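Request:
carry_out([
  [0,[0,0,0.7],[0,0,0]],
  [0,[0,0,0],[0,0,0]],
  [0,[0,0,0.6],[0,0,0]],
  [0,[0,0,0],[0,0,0]],
  [0,[0,0,0],[0,0,0]],
])

```text
time_s: 14.35
eef_pos: [520.7, 194.8, 24.9]
ee_rot: [0.0, -0.019, 1.0, -0.0]
force: [-1.5, 0.4, 2.6]
grip_width: 0.077
```

Run:
```python
from meas import *
O=np.array([540.6,166.6]);a=np.radians(2.36);R=np.array([[np.cos(a),-np.sin(a)],[np.sin(a),np.cos(a)]])
for f in('top0','top6'):
    d=pickle.load(open(f+'.pkl','rb'));g=cv2.cvtColor(d['color'],cv2.COLOR_BGR2GRAY).astype(float)
    for v in (172,173,174,174.3,175,177): print(v,R.T@(ray(d,365,v,22)[:2]-O))
    print(g[168:181,362:368].mean(1), g[168:181,362:364].mean(1))
s=pickle.load(open('scene0.pkl','rb'));u0,v0,f=290,152,20
im=cv2.resize(s['color'][152:177,290:330],None,fx=f,fy=f,interpolation=cv2.INTER_CUBIC)
for x,c in((77,(0,0,255)),(80,(0,255,0)),(83,(255,0,0))):
    q=[[(proj(s,[*(O+R@[x,y]),22])[0]-u0+.5)*f,(proj(s,[*(O+R@[x,y]),22])[1]-v0+.5)*f] for y in(-54,-40)]
    cv2.polylines(im,[np.round(q).astype(int)],False,c,1)
cv2.imwrite('pics/z15.png',im)
```

```text
172 [ 87.2 -45.6]
173 [ 84.9 -45.4]
174 [ 82.5 -45.3]
174.3 [ 81.8 -45.2]
175 [ 80.2 -45.1]
177 [ 75.5 -44.8]
[197.  196.3 176.5 168.5 158.3 137.8 122.2 133.2 142.7 158.2 201.  228.7
 234.7] [194.5 221.5 222.  210.5 176.  138.  124.5 130.5 140.  168.  209.5 225.
 230.5]
172 [ 87.2 -45.6]
173 [ 84.9 -45.4]
174 [ 82.5 -45.3]
174.3 [ 81.8 -45.2]
175 [ 80.2 -45.1]
177 [ 75.5 -44.8]
[194.7 194.3 174.3 165.8 155.3 136.2 120.3 130.5 141.8 155.7 198.3 227.2
 233.2] [193.  218.5 219.5 209.  173.  136.5 121.5 126.5 138.5 167.  207.  224.
 229. ]
```

View pics/z15.png

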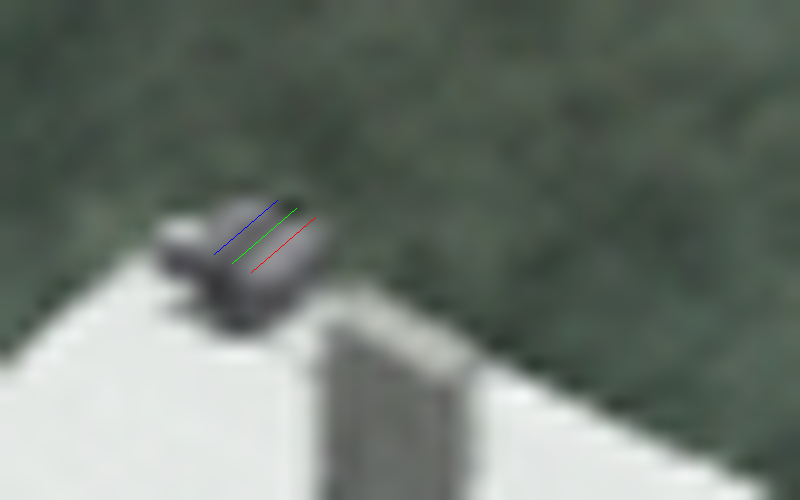

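Request:
carry_out([
  [0,[-2,0,0],[0,0,0]],
  [0,[-3,0,0],[0,0,0]],
  [0,[-3,0,0],[0,0,0]],
  [0,[-3,0,0],[0,0,0]],
  [0,[-3,0,0],[0,0,0]],
  [0,[-3,0,0],[0,0,0]],
  [0,[-3,0,0],[0,0,0]],
  [0,[-2,0,0],[0,0,0]],
  [0,[0,0,0],[0,0,0]],
  [0,[0,0,0],[0,0,0]],
])

```text
time_s: 15.18
eef_pos: [543.3, 195.7, 24.9]
ee_rot: [0.001, -0.019, 1.0, 0.0]
force: [-1.3, 1.0, 3.2]
grip_width: 0.084
```

Run:
```python
from meas import *
d=cap('scene','scene12');s=ctrl.sense();print(s['time_s'],s['eef_pos'],s['force'],s['wrist_torque'])
cv2.imwrite('pics/z16.png',cv2.resize(d['color'][150:220,270:370],None,fx=8,fy=8,interpolation=cv2.INTER_CUBIC))
```

```text
15.2333 [543.3 195.7  24.9] [-0.1 -0.9  3.7] [0.  0.  0.1]
```

View pics/z16.png

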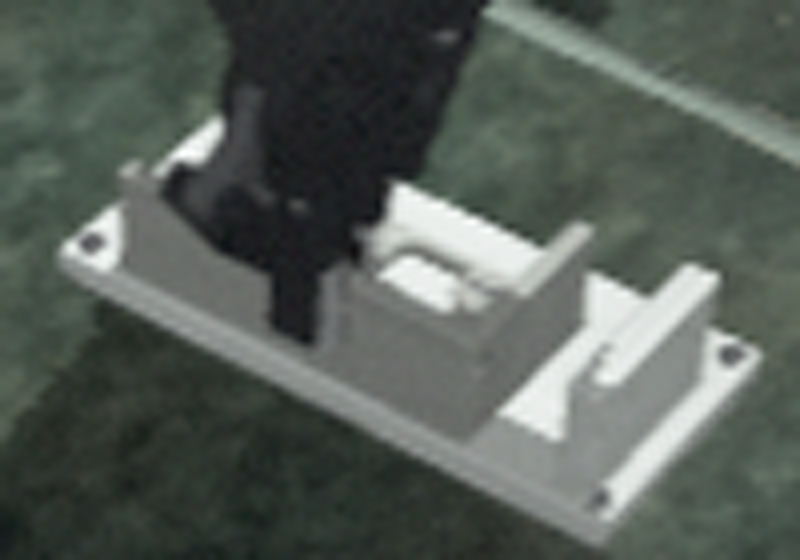

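Request:
carry_out([
  [24,[0,0,0],[0,0,0]],
  [24,[0,0,0],[0,0,0]],
  [24,[0,0,0],[0,0,0]],
  [24,[0,0,-15],[0,0,0]],
  [24,[0,0,-35],[0,0,0]],
  [24,[0,0,-35],[0,0,0]],
  [24,[15,15,-20],[0,0,0]],
  [24,[28,26,0],[0,0,0]],
  [24,[28,26,0],[0,0,0]],
  [24,[28,26,0],[0,0,0]],
  [24,[28,26,0],[0,0,0]],
  [24,[28,26,0],[0,0,0]],
  [24,[28,26,0],[0,0,0]],
  [24,[28,26,0],[0,0,0]],
  [24,[20,20,0],[0,0,0]],
  [24,[0,0,0],[0,0,0]],
])

```text
time_s: 16.57
eef_pos: [300.1, 406.2, 129.7]
ee_rot: [-0.0, -0.021, 1.0, 0.0]
force: [0.2, 0.4, 0.6]
grip_width: 0.289
```

```bash
cat > align.py <<'E'
from meas import *
def show(tag):
    d=cap('scene','scene'+tag);t=cap('top','top'+tag);s=ctrl.sense();print(s['time_s'],s['eef_pos'],s['force'])
    cv2.imwrite(f'pics/s{tag}z.png',cv2.resize(d['color'][150:220,270:370],None,fx=8,fy=8,interpolation=cv2.INTER_CUBIC))
    cv2.imwrite(f'pics/t{tag}z.png',cv2.resize(t['color'][160:260,322:382],None,fx=6,fy=6,interpolation=cv2.INTER_CUBIC))
E
python3 -c "
from align import *
show('13')"
```

```text
16.6667 [303.  404.2 129.6] [ 0.2 -0.  -0.6]
```

View pics/s13z.png

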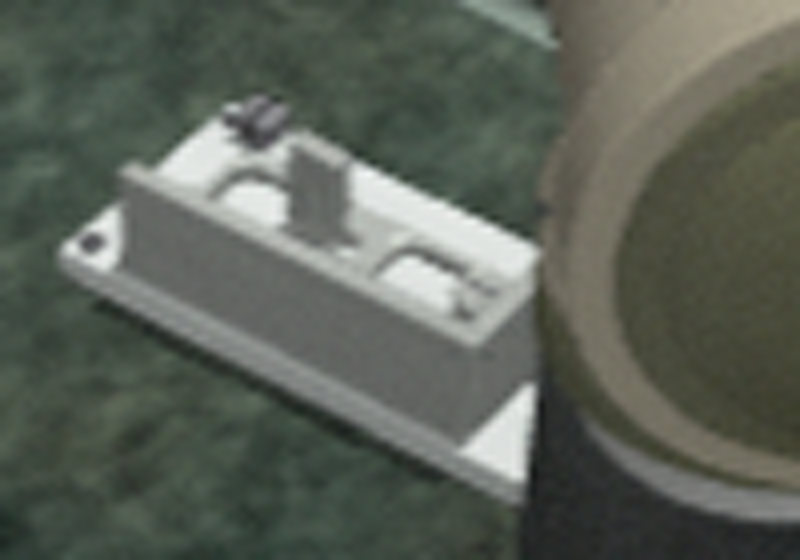

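View pics/t13z.png

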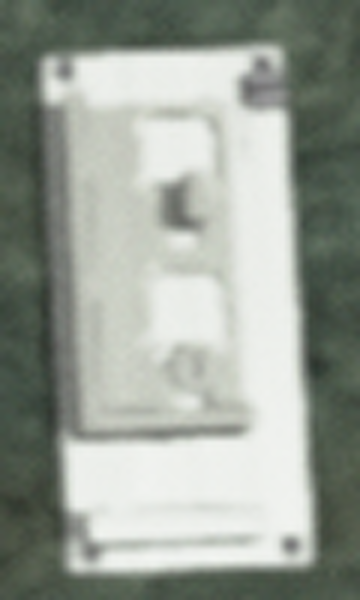

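```bash
cat >> align.py <<'E'
O=np.array([540.6,166.6]);a_=np.radians(2.36);R=np.array([[np.cos(a_),-np.sin(a_)],[np.sin(a_),np.cos(a_)]])
def prof(d,y,z,x0,x1,step=.5,wid=(-3,3)):
    """gray along jig x at given jig y, height z"""
    g=cv2.cvtColor(d['color'],cv2.COLOR_BGR2GRAY).astype(np.float32)
    xs=np.arange(x0,x1,step); out=0
    for dy in np.linspace(*wid,7):
        q=np.array([proj(d,[*(O+R@[x,y+dy]),z]) for x in xs],np.float32)
        out=out+cv2.remap(g,q[:,:1],q[:,1:],cv2.INTER_CUBIC)[:,0]/7
    return xs,out
E
python3 - <<'E'
from align import *
t=pickle.load(open('top13.pkl','rb'));s=pickle.load(open('scene13.pkl','rb'))
for y in(-26,-10,5,15):
    x,p=prof(t,y,17,66,90,1);print('top end y',y,p.round().astype(int))
print(x)
x,p=prof(t,-47,22,68,96,1,(-3,3));print('top clip',x[0],p.round().astype(int))
x,p=prof(s,-47,22,68,96,1,(-3,3));print('sc clip',x[0],p.round().astype(int))
for y in(5,15):
    x,p=prof(s,y,17,66,90,1);print('sc end y',y,p.round().astype(int))
x,p=prof(s,29,52,66,90,1);print('sc fence top',p.round().astype(int))
x,p=prof(t,29,52,66,90,1);print('top fence top',p.round().astype(int))
E
```

```text
top end y -26 [212 207 203 200 199 197 195 198 203 209 212 214 217 220 224 229 232 235
 235 236 236 236 236 236]
top end y -10 [235 236 237 236 233 225 211 197 187 184 190 201 215 224 229 234 236 237
 237 236 236 236 236 236]
top end y 5 [204 205 207 208 208 208 206 204 202 200 200 203 209 217 223 229 233 235
 236 235 234 234 235 234]
top end y 15 [199 199 199 199 199 199 199 198 198 200 203 210 216 222 228 232 235 236
 237 237 237 237 237 237]
[66 67 68 69 70 71 72 73 74 75 76 77 78 79 80 81 82 83 84 85 86 87 88 89]
top clip 68 [238 237 236 227 216 198 176 159 147 147 146 143 138 128 121 123 133 142
 146 146 144 140 138 139 146 159 174 190]
sc clip 68 [ 93  87  82  81  90 105 122 135 142 142 133 117 102  95 100 114 128 133
 128 119 110 100  91  82  76  75  77  80]
sc end y 5 [110 111 112 114 113 111 109 109 110 111 112 111 110 110 111 112 113 113
 112 111 111 112 113 113]
sc end y 15 [102 102 102 102 103 103 103 103 103 103 102 101 102 102 102 101 101 101
 100 101 103 106 110 119]
sc fence top [195 189 179 167 156 150 148 148 147 140 128 110  95  84  80  79  80  81
  81  82  83  83  83  83]
top fence top [184 185 185 185 184 185 188 191 193 197 203 209 215 218 216 211 201 189
 179 173 173 175 179 175]
```

Run:
```python
from align import *
s=pickle.load(open('scene13.pkl','rb'))
for y in(-30,-27,-24,-20,-16,-12):
    x,p=prof(s,y,17,66,90,1,(-1,1));print('sc end y',y,p.round().astype(int))
cv2.imwrite('pics/z17.png',cv2.resize(s['color'][155:190,280:320],None,fx=18,fy=18,interpolation=cv2.INTER_CUBIC))
```

```text
sc end y -30 [185 185 185 188 193 195 194 189 181 174 173 182 195 207 216 215 211 210
 210 213 220 225 227 228]
sc end y -27 [141 140 141 148 159 172 186 195 199 200 201 207 216 223 229 232 231 228
 226 226 226 227 227 228]
sc end y -24 [107 110 113 116 122 136 154 170 181 191 199 207 214 221 225 227 227 226
 226 226 226 227 227 227]
sc end y -20 [170 160 143 126 112 108 117 135 153 172 189 201 212 221 226 228 228 227
 227 227 227 227 227 228]
sc end y -16 [228 217 197 169 141 127 127 140 158 177 193 204 213 223 228 230 229 229
 229 229 229 229 229 231]
sc end y -12 [228 221 208 184 155 134 129 139 156 174 189 202 213 223 228 230 230 229
 229 229 229 229 230 231]
```

View pics/z17.png

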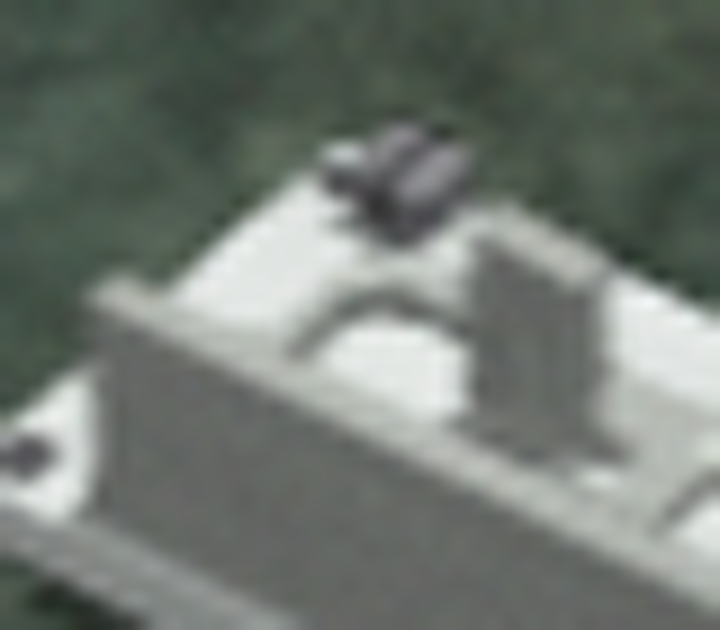

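Request:
carry_out([
  [24,[-20,-20,0],[0,0,0]],
  [24,[-28,-26,0],[0,0,0]],
  [24,[-28,-26,0],[0,0,0]],
  [24,[-28,-26,0],[0,0,0]],
  [24,[-28,-26,0],[0,0,0]],
  [24,[-28,-26,0],[0,0,0]],
  [24,[-28,-26,0],[0,0,0]],
  [24,[-28,-26,0],[0,0,0]],
  [24,[-15,-15,20],[0,0,0]],
  [24,[0,0,0],[0,0,0]],
  [24,[0,0,0],[0,0,0]],
  [24,[0,0,0],[0,0,0]],
])

```text
time_s: 17.67
eef_pos: [542.6, 195.2, 109.8]
ee_rot: [-0.0, -0.018, 1.0, 0.0]
force: [-0.0, 0.1, 0.1]
grip_width: 0.281
```

Request:
carry_out([
  [24,[0,0,30],[0,0,0]],
  [24,[0,0,30],[0,0,0]],
  [24,[0,0,18],[0,0,0]],
  [24,[0,0,6],[0,0,0]],
  [24,[0,0,0],[0,0,0]],
  [24,[0,0,0],[0,0,0]],
  [0,[0,0,0],[0,0,0]],
  [0,[0,0,0],[0,0,0]],
  [0,[0,0,0],[0,0,0]],
  [0,[0,0,0],[0,0,0]],
  [0,[0,0,0],[0,0,0]],
])

```text
time_s: 18.58
eef_pos: [543.6, 195.8, 27.5]
ee_rot: [0.002, -0.019, 1.0, 0.0]
force: [-1.1, -0.4, 8.0]
grip_width: 0.085
```

```bash
python3 -c "
from m import *
s=ctrl.sense();print(s['eef_pos'],s['force'],s['grip_width'])"
```

```text
[543.6 195.8  27.5] [-1.1 -0.4  8. ] 0.08455874456040387
```

Request:
carry_out([
  [0,[-1.2,0,0],[0,0,0]],
  [0,[-1,0,0],[0,0,0]],
  [0,[-1,0,0],[0,0,0]],
  [0,[0,0,0],[0,0,0]],
  [0,[0,0,0],[0,0,0]],
  [24,[0,0,0],[0,0,0]],
  [24,[0,0,0],[0,0,0]],
  [24,[0,0,0],[0,0,0]],
  [24,[0,0,-15],[0,0,0]],
  [24,[0,0,-35],[0,0,0]],
  [24,[0,0,-35],[0,0,0]],
  [24,[15,15,-20],[0,0,0]],
  [24,[28,26,0],[0,0,0]],
  [24,[28,26,0],[0,0,0]],
  [24,[28,26,0],[0,0,0]],
  [24,[28,26,0],[0,0,0]],
  [24,[28,26,0],[0,0,0]],
  [24,[28,26,0],[0,0,0]],
  [24,[28,26,0],[0,0,0]],
  [24,[20,20,0],[0,0,0]],
])

```text
time_s: 20.25
eef_pos: [304.4, 405.3, 130.9]
ee_rot: [-0.0, -0.019, 1.0, 0.0]
force: [0.7, 0.4, 0.6]
grip_width: 0.283
```

Run:
```python
from align import *
show('14')
t=pickle.load(open('top14.pkl','rb'));s=pickle.load(open('scene14.pkl','rb'))
for y in(-26,5,15):
    x,p=prof(t,y,17,70,92,1);print('top end y',y,p.round().astype(int))
print(x)
x,p=prof(t,-47,22,76,90,1,(-3,3));print('top clip',x[0],p.round().astype(int))
x,p=prof(s,-47,22,76,90,1,(-3,3));print('sc clip',x[0],p.round().astype(int))
for y in(-24,-20,-16,-12):
    x,p=prof(s,y,17,70,92,1,(-1,1));print('sc end y',y,p.round().astype(int))
# wing angle: zoom
cv2.imwrite('pics/z18.png',cv2.resize(t['color'][165:245,330:376],None,fx=7,fy=7,interpolation=cv2.INTER_CUBIC))
```

```text
20.35 [303.9 405.9 130.8] [ 0.1 -0.1  0. ]
top end y -26 [199 199 198 198 198 201 206 212 216 217 220 223 227 231 233 235 236 236
 236 236 236 236]
top end y 5 [204 203 203 202 202 203 203 203 202 204 206 212 219 226 232 234 235 235
 235 234 234 234]
top end y 15 [200 201 200 199 198 197 196 198 201 206 213 219 226 231 235 236 236 236
 236 236 237 237]
[70 71 72 73 74 75 76 77 78 79 80 81 82 83 84 85 86 87 88 89 90 91]
top clip 76 [146 147 146 143 138 129 122 123 132 142 146 146 144 140]
sc clip 76 [141 141 133 119 105  98 101 113 126 132 127 119 110  99]
sc end y -24 [112 113 119 131 148 168 186 199 209 215 219 224 227 229 228 227 226 226
 226 227 230 232]
sc end y -20 [165 142 125 118 123 139 160 179 194 205 213 220 226 228 229 229 228 228
 228 230 233 236]
sc end y -16 [197 174 148 129 125 135 154 172 187 202 215 225 230 231 229 228 228 229
 229 230 234 236]
sc end y -12 [214 189 160 136 128 138 156 173 187 200 213 222 227 229 229 229 229 229
 228 229 231 229]
```

View pics/s14z.png

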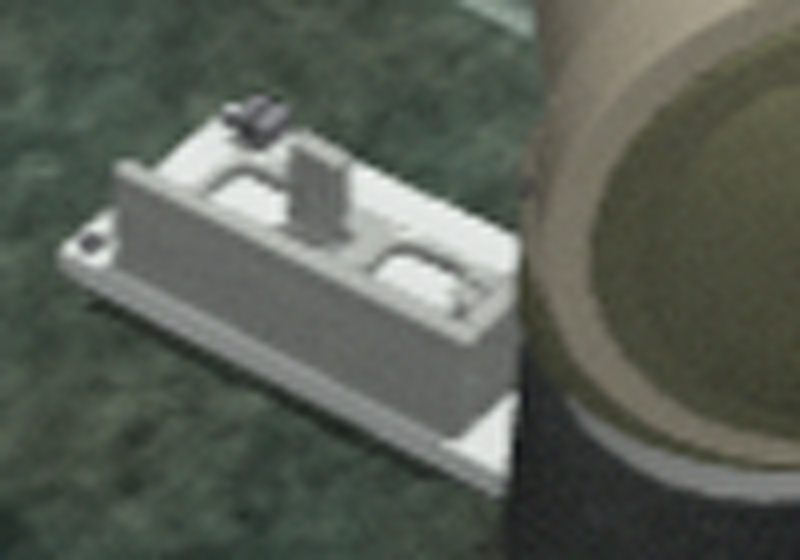

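View pics/z18.png

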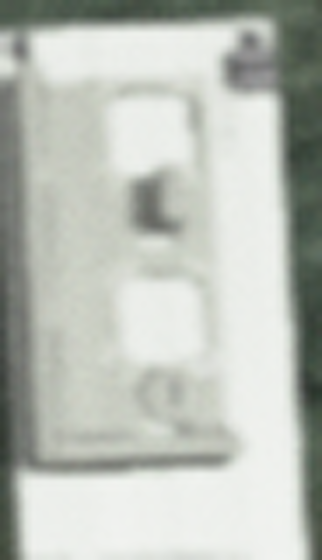

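Run:
```python
from align import *
for n in('13','14'):
    t=pickle.load(open(f'top{n}.pkl','rb')); pts=[]
    for y in np.r_[np.arange(2,21,1.5),np.arange(-31,-28,1.)]:
        x,p=prof(t,y,17,68,92,.1,(-.5,.5))
        lo=np.median(p[:60]) if y>0 else 199; hi=np.median(p[-30:]); m=(lo+hi)/2
        i=len(p)-1-np.argmax(p[::-1]<m); pts.append((y,x[i]))
    pts=np.array(pts); print(n,pts[:,1]); A=pts[pts[:,0]>0]; print(np.polyfit(A[:,0],A[:,1],1),A[:,1].mean())
    # tab outer edge (top, z=57-5=52) and bracket bottom
    xs,p=prof(t,-10,52,-60,-30,1,(-8,8)); print(xs[0],p.round().astype(int))
    xs,p=prof(t,-47,22,74,90,.1,(-5,5)); k=(p<p.min()+8); print('line',xs[k].mean(), xs[np.argmin(p)])
```

```text
13 [80.7 80.2 79.4 78.9 78.6 78.3 78.3 78.3 78.3 78.3 78.4 78.7 79.2 76.9
 77.1 77.4]
[-0.1 79.8] 78.89230769230706
-60 [239 240 239 237 231 208 178 151 139 144 162 184 196 198 198 196 196 198
 202 204 205 202 199 196 195 194 194 193 192 191]
line 82.24999999999955 82.29999999999953
14 [82.2 81.9 81.9 81.8 81.5 81.1 81.  80.9 80.8 80.7 80.9 81.3 81.8 74.9
 79.2 79.8]
[-0.1 81.9] 81.36923076923001
-60 [239 239 239 239 239 236 233 214 185 156 139 139 155 179 195 199 199 197
 193 193 194 194 195 195 195 195 195 194 192 191]
line 82.39999999999952 82.39999999999952
```

Request:
carry_out([
  [24,[-20,-20,0],[0,0,0]],
  [24,[-28,-26,0],[0,0,0]],
  [24,[-28,-26,0],[0,0,0]],
  [24,[-28,-26,0],[0,0,0]],
  [24,[-28,-26,0],[0,0,0]],
  [24,[-28,-26,0],[0,0,0]],
  [24,[-28,-26,0],[0,0,0]],
  [24,[-28,-26,0],[0,0,0]],
  [24,[-15,-15,20],[0,0,0]],
  [24,[0,0,0],[0,0,0]],
  [24,[0,0,30],[0,0,0]],
  [24,[0,0,30],[0,0,0]],
  [24,[0,0,18],[0,0,0]],
  [24,[0,0,6],[0,0,0]],
  [24,[0,0,0],[0,0,0]],
  [24,[0,0,0],[0,0,0]],
  [24,[0,0,0],[0,0,0]],
])

```text
time_s: 21.77
eef_pos: [546.7, 195.9, 28.3]
ee_rot: [0.001, -0.019, 1.0, 0.0]
force: [0.1, -0.0, -0.3]
grip_width: 0.285
```

Request:
carry_out([
  [0,[0,0,0],[0,0,0]],
  [0,[0,0,0],[0,0,0]],
  [0,[0,0,0],[0,0,0]],
  [0,[0,0,0],[0,0,0]],
  [0,[0,0,0],[0,0,0]],
  [0,[0,0,0],[0,0,0]],
  [0,[0,0,0],[0,0,0]],
])

```text
time_s: 22.35
eef_pos: [546.5, 196.0, 28.1]
ee_rot: [0.001, -0.019, 1.0, 0.0]
force: [-0.4, 0.5, 6.6]
grip_width: 0.081
```

Request:
carry_out([
  [0,[-0.6,0,0],[0,0,0]],
  [0,[-0.6,0,0],[0,0,0]],
  [0,[0,0,0],[0,0,0]],
  [0,[0,0,0],[0,0,0]],
  [0,[0,0,0],[0,0,0]],
])

```text
time_s: 22.77
eef_pos: [546.5, 196.0, 28.1]
ee_rot: [-0.0, -0.019, 1.0, 0.0]
force: [-8.0, 0.7, 11.0]
grip_width: 0.079
```

Request:
carry_out([
  [0,[0,0,-0.6],[0,0,0]],
  [0,[0,0,0],[0,0,0]],
  [0,[0,0,0],[0,0,0]],
])

```text
time_s: 23.02
eef_pos: [546.9, 196.0, 28.1]
ee_rot: [0.0, -0.019, 1.0, 0.0]
force: [-3.9, 0.3, 7.8]
grip_width: 0.079
```

Request:
carry_out([
  [0,[0,0,-0.6],[0,0,0]],
  [0,[0,0,0],[0,0,0]],
  [0,[0,0,0],[0,0,0]],
  [0,[0,0,0],[0,0,0]],
])

```text
time_s: 23.35
eef_pos: [547.1, 195.9, 28.1]
ee_rot: [0.0, -0.019, 1.0, 0.0]
force: [-3.6, 0.9, 4.7]
grip_width: 0.076
```

Request:
carry_out([
  [0,[-0.4,0,-0.3],[0,0,0]],
  [0,[0,0,0],[0,0,0]],
  [0,[0,0,0],[0,0,0]],
  [0,[0,0,0],[0,0,0]],
])

```text
time_s: 23.68
eef_pos: [547.4, 195.8, 28.1]
ee_rot: [0.0, -0.019, 1.0, 0.0]
force: [-3.2, 1.0, 1.9]
grip_width: 0.077
```

Request:
carry_out([
  [24,[0,0,0],[0,0,0]],
  [24,[0,0,0],[0,0,0]],
  [24,[0,0,0],[0,0,0]],
  [24,[0,0,-15],[0,0,0]],
  [24,[0,0,-35],[0,0,0]],
  [24,[0,0,-35],[0,0,0]],
  [24,[15,15,-20],[0,0,0]],
  [24,[28,26,0],[0,0,0]],
  [24,[28,26,0],[0,0,0]],
  [24,[28,26,0],[0,0,0]],
  [24,[28,26,0],[0,0,0]],
  [24,[28,26,0],[0,0,0]],
  [24,[28,26,0],[0,0,0]],
  [24,[28,26,0],[0,0,0]],
  [24,[20,20,0],[0,0,0]],
])

```text
time_s: 24.93
eef_pos: [306.1, 405.3, 133.3]
ee_rot: [-0.0, -0.019, 1.0, 0.0]
force: [-0.0, -0.1, 0.2]
grip_width: 0.282
```

```bash
cat >> align.py <<'E'
def check(n):
    t=pickle.load(open(f'top{n}.pkl','rb')); pts=[];s=pickle.load(open(f'scene{n}.pkl','rb'))
    for y in np.arange(2,21,1.5):
        x,p=prof(t,y,17,68,92,.1,(-.5,.5))
        m=(np.median(p[:60])+np.median(p[-30:]))/2
        pts.append(x[len(p)-1-np.argmax(p[::-1]<m)])
    print(n,'top end',np.mean(pts),np.median(pts))
    xs,p=prof(t,-47,22,74,90,.1,(-5,5)); print('line',xs[p<p.min()+8].mean())
    e=[]
    for y in np.arange(-24,-11,2):
        x,p=prof(s,y,17,70,92,.1,(-1,1)); e.append(x[np.argmax((p>214)&(x>76))])
    xs,p=prof(s,-47,22,74,87,.1,(-3,3)); print('scene end',np.mean(e),'line',xs[np.argmin(p)])
E
python3 - <<'E'
from align import *
show('15')
for n in('13','14','15'): check(n)
E
```

```text
25.0333 [305.6 406.  133.3] [ 0.5 -0.8  0.7]
13 top end 78.89230769230706 78.5999999999994
line 82.24999999999955
scene end 78.11428571428527 line 80.9999999999996
14 top end 81.36923076923001 81.29999999999924
line 82.39999999999952
scene end 79.81428571428515 line 81.19999999999959
15 top end 81.94615384615305 81.59999999999923
line 82.39999999999952
scene end 82.3999999999993 line 80.9999999999996
```

Run:
```python
from align import *
s=pickle.load(open('scene15.pkl','rb'))
for y in(-28,-24,-20,-16,-12):
    x,p=prof(s,y,17,70,92,1,(-1,1));print('sc end y',y,p.round().astype(int))
cv2.imwrite('pics/z19.png',cv2.resize(s['color'][155:190,280:320],None,fx=18,fy=18,interpolation=cv2.INTER_CUBIC))
t=pickle.load(open('top15.pkl','rb'))
cv2.imwrite('pics/z20.png',cv2.resize(t['color'][165:205,325:377],None,fx=14,fy=14,interpolation=cv2.INTER_CUBIC))
```

```text
sc end y -28 [165 169 172 176 180 182 184 187 193 202 210 217 221 223 224 227 228 227
 227 228 227 226]
sc end y -24 [112 114 119 125 135 149 166 182 194 199 198 198 203 210 218 223 226 228
 228 228 229 230]
sc end y -20 [187 165 143 125 117 123 143 164 181 192 197 203 212 220 226 229 229 228
 227 228 232 235]
sc end y -16 [231 218 192 160 136 129 140 158 173 186 196 205 215 223 227 229 230 230
 230 231 235 236]
sc end y -12 [228 211 184 149 125 120 132 150 167 183 195 205 216 224 227 229 230 230
 230 231 233 230]
```

View pics/z19.png

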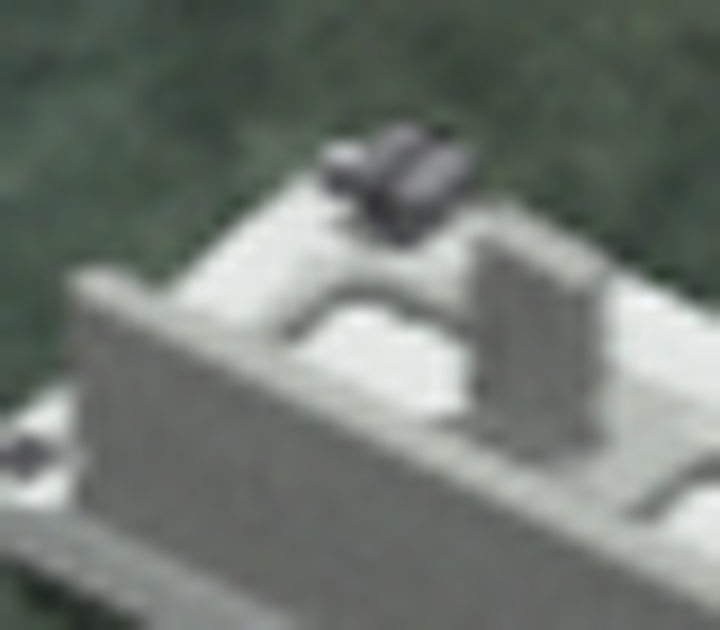

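View pics/z20.png

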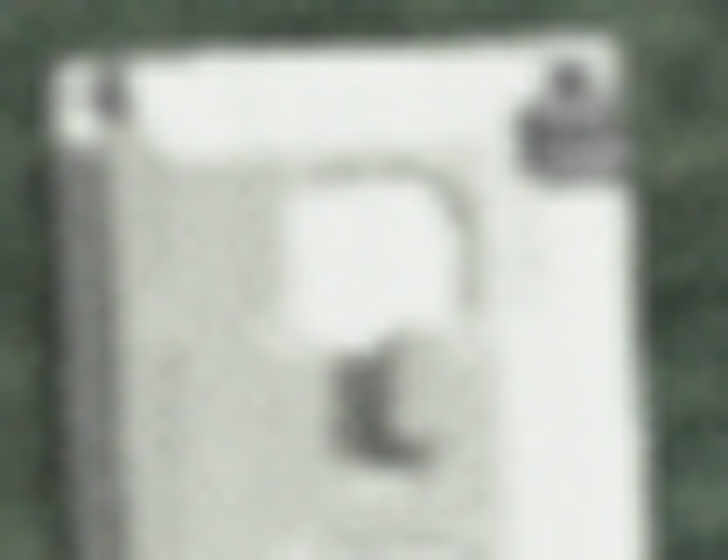

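Run:
```python
from align import *
for cam,z in(('top',17),('scene',17)):
  P={}
  for n in('13','14','15'):
    t=pickle.load(open(f'{cam}{n}.pkl','rb'))
    if cam=='top': P[n]=[prof(t,y,52,-65,-25,.1,(-3,3))[1] for y in(-25,-15,-5,5,15)]+[prof(t,y,17,-30,85,.1,(-2,2))[1] for y in(-28,-14)]+[prof(t,y,17,70,90,.1,(-2,2))[1] for y in(5,10,15)]
    else: P[n]=[prof(t,y,17,60,78,.1,(-2,2))[1] for y in(-20,-14,-8)]+[prof(t,29,52,60,90,.1,(-1,1))[1],prof(t,33,40,60,85,.1,(-3,3))[1],prof(t,33,30,60,85,.1,(-3,3))[1]]
  for a,b in(('13','14'),('14','15'),('13','15')):
    r=[]
    for p,q in zip(P[a],P[b]):
        best=min(range(-10,60),key=lambda k:np.mean((p[10:len(p)-60]-q[10+k:len(q)-60+k])**2)); r.append(best/10)
    print(cam,a,b,r)
```

```text
top 13 14 [2.3, 2.2, 2.2, 2.4, 1.9, 0.3, 0.4, 2.6, 2.7, 2.4]
top 14 15 [0.7, 0.7, 0.7, 1.3, 1.6, 2.6, 0.0, 0.2, 0.6, 1.1]
top 13 15 [3.0, 2.9, 3.0, 3.7, 3.5, 3.1, 0.2, 2.8, 3.3, 3.5]
scene 13 14 [3.2, 2.0, 3.3, 1.8, -0.1, 3.3]
scene 14 15 [1.0, 1.2, 0.3, 0.9, 0.6, 0.7]
scene 13 15 [4.2, 3.2, 3.6, 3.0, 0.3, 3.9]
```

Run:
```python
from align import *
s=pickle.load(open('scene15.pkl','rb'));f=18
W=lambda u,v,z: ray(s,280+(u+.5)/f-.5,155+(v+.5)/f-.5,z)
a,b=W(487,215,50.5),W(600,277,50.5);print(a,b,np.degrees(np.arctan2(*(a-b)[1::-1])),(a+b)/2, O+R@[37,-14])
t=pickle.load(open('top15.pkl','rb'))
def draw(d,u0,v0,u1,v1,f,name):
    im=cv2.resize(d['color'][v0:v1,u0:u1],None,fx=f,fy=f,interpolation=cv2.INTER_CUBIC)
    for th,c in((0,(0,0,255)),(.12,(0,255,0)),(.25,(255,0,0))):
        pts=[]
        for x,y in((-10,-4),(10,-4),(10,4),(-10,4)):
            q=O+R@(np.array([37,-14])+[x*np.cos(th)+y*np.sin(th),-x*np.sin(th)+y*np.cos(th)])
            p=proj(d,[*q,50.8]); pts.append([(p[0]-u0+.5)*f-.5,(p[1]-v0+.5)*f-.5])
        cv2.polylines(im,[np.round(pts).astype(int)],True,c,1)
    cv2.imwrite(name,im)
draw(s,295,160,322,185,24,'pics/w1.png'); draw(t,340,182,366,205,24,'pics/w2.png')
```

```text
[585.9 154.9  50.5] [566.1 155.6  50.5] -2.0286539625761426 [576.  155.3  50.5] [578.1 154.1]
```

View pics/w1.png

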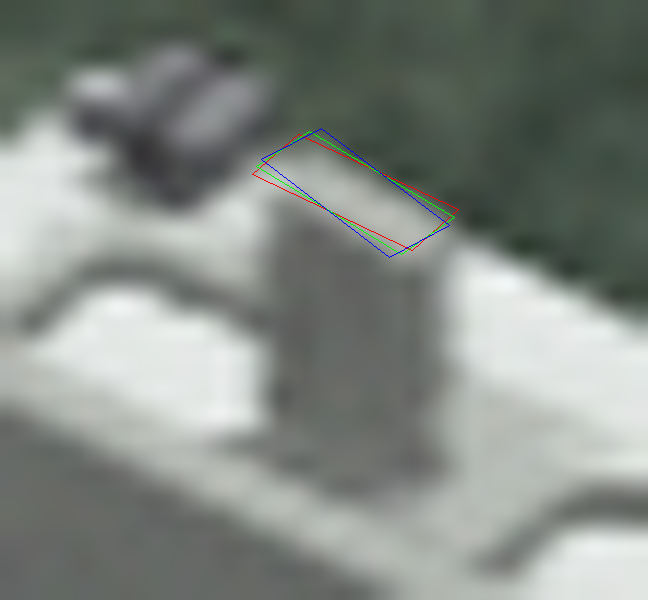

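View pics/w2.png

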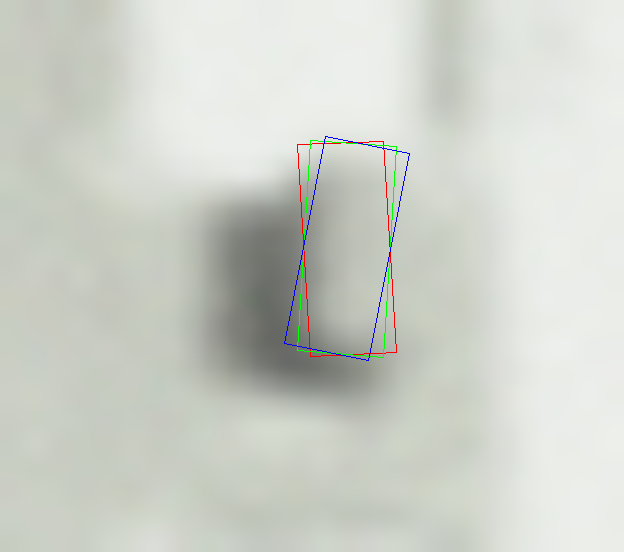

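Run:
```python
from plan import *
c=rows((305.6,406,133.3,1.609),[(577.2,154.6,110,1.522,12)])
```

```text
end [577.249 154.463 110.3     1.522] 12 max 31.304951684997057 0.07
[([-22, -22, 2], 0.07), ([-22, -21, 2], 0.07), ([-22, -22, 2], 0.07), ([-22, -21, 2], 0.07), ([-23, -21, 2], 0.07), ([-22, -21, 2], 0.07), ([-23, -21, 2], 0.06), ([-23, -21, 2], 0.07), ([-23, -20, 1], 0.07), ([-23, -21, 2], 0.07), ([-23, -20, 2], 0.07), ([-24, -20, 2], 0.07)]
```

Request:
carry_out([
  [24,[-22,-22,2],[0,0,0.07]],
  [24,[-22,-21,2],[0,0,0.07]],
  [24,[-22,-22,2],[0,0,0.07]],
  [24,[-22,-21,2],[0,0,0.07]],
  [24,[-23,-21,2],[0,0,0.07]],
  [24,[-22,-21,2],[0,0,0.07]],
  [24,[-23,-21,2],[0,0,0.06]],
  [24,[-23,-21,2],[0,0,0.07]],
  [24,[-23,-20,1],[0,0,0.07]],
  [24,[-23,-21,2],[0,0,0.07]],
  [24,[-23,-20,2],[0,0,0.07]],
  [24,[-24,-20,2],[0,0,0.07]],
  [24,[0,0,0],[0,0,0]],
  [24,[0,0,0],[0,0,0]],
])

```text
time_s: 26.2
eef_pos: [580.6, 150.5, 109.6]
ee_rot: [-0.0, 0.026, 1.0, -0.0]
force: [-0.4, 0.7, 0.1]
grip_width: 0.285
```

```bash
python3 -c "
from m import *
s=ctrl.sense();np.set_printoptions(precision=3,suppress=True);q=s['ee_rot'];print(s['time_s'],s['eef_pos'],2*np.arctan2(q[2],q[1])-np.pi/2,s['joints'])"
```

```text
26.2 [580.631 150.529 109.594] 1.5190253749538027 [ 0.059  0.589  1.413 -0.     1.14  -1.46 ]
```

Request:
carry_out([
  [24,[3,4,20],[0,0,0]],
  [24,[0,0,20],[0,0,0]],
  [24,[0,0,10],[0,0,0]],
  [24,[0,0,0],[0,0,0]],
  [24,[0,0,0],[0,0,0]],
  [24,[0,0,0],[0,0,0]],
])

```text
time_s: 26.7
eef_pos: [577.6, 156.7, 61.4]
ee_rot: [0.001, 0.024, 1.0, 0.0]
force: [-0.4, 0.1, 0.6]
grip_width: 0.283
```

Run:
```python
from m import *
d=cap('scene','scene16');s=ctrl.sense();print(s['time_s'],s['eef_pos'],s['force'])
cv2.imwrite('pics/z21.png',cv2.resize(d['color'][120:220,250:360],None,fx=6,fy=6,interpolation=cv2.INTER_CUBIC))
```

```text
26.75 [577.7 156.6  61.4] [-0.3 -0.4  0.2]
```

View pics/z21.png

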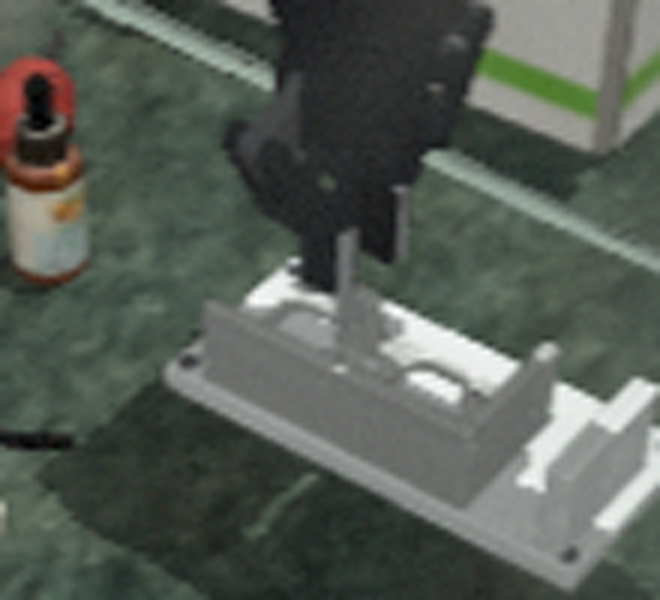

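Request:
carry_out([
  [24,[0,-2,8],[0,0,0]],
  [24,[0,0,8],[0,0,0]],
  [24,[0,0,8],[0,0,0]],
  [24,[0,0,6],[0,0,0]],
  [24,[0,0,3],[0,0,0]],
  [24,[0,0,0],[0,0,0]],
  [24,[0,0,0],[0,0,0]],
])

```text
time_s: 27.33
eef_pos: [577.0, 154.5, 27.0]
ee_rot: [-0.0, 0.025, 1.0, -0.0]
force: [-1.0, 0.2, 0.4]
grip_width: 0.283
```

Close softly on the fin and watch the side force.

Request:
carry_out([
  [0,[0,0,0],[0,0,0]],
  [0,[0,0,0],[0,0,0]],
  [0,[0,0,0],[0,0,0]],
  [0,[0,0,0],[0,0,0]],
  [0,[0,0,0],[0,0,0]],
  [0,[0,0,0],[0,0,0]],
], grip_force=30)

```text
time_s: 27.83
eef_pos: [577.1, 153.4, 27.5]
ee_rot: [0.0, 0.024, 1.0, -0.001]
force: [-0.4, -6.5, 0.3]
grip_width: 0.084
```

```bash
python3 -c "
from m import *
s=ctrl.sense();np.set_printoptions(precision=3,suppress=True);q=s['ee_rot'];print(s['time_s'],s['eef_pos'],s['force'],s['wrist_torque'],s['grip_width'],2*np.arctan2(q[2],q[1])-np.pi/2)"
```

```text
27.8333 [577.116 153.355  27.538] [-0.428 -6.47   0.276] [-1.025  0.2    0.038] 0.08445718005189759 1.521877109315171
```

Request:
carry_out([
  [0,[0,-1.2,0],[0,0,0]],
  [0,[0,0,0],[0,0,0]],
  [0,[0,0,0.1],[0,0,0.5]],
  [0,[0,0,0.3],[0,0,0.8]],
  [0,[0,0,0.3],[0,0,0.8]],
  [0,[0,0,0.3],[0,0,0.9]],
  [0,[0,0,0],[0,0,0]],
], grip_force=50)

```text
time_s: 28.42
eef_pos: [577.1, 153.1, 26.6]
ee_rot: [0.0, 0.182, 0.983, -0.0]
force: [-0.6, -1.0, 2.7]
grip_width: 0.082
```

```bash
cat > st.py <<'E'
from m import *
s=ctrl.sense();np.set_printoptions(precision=3,suppress=True);q=s['ee_rot'];print(s['time_s'],s['eef_pos'],s['force'],s['wrist_torque'],s['grip_width'],2*np.arctan2(q[2],q[1])-np.pi/2,s['joints'][5])
E
python3 st.py
```

```text
28.4167 [577.137 153.118  26.575] [-0.586 -1.042  2.682] [-0.266  0.141 -0.096] 0.08241506614722782 1.2043123790372574 -1.1406559778008971
```

Request:
carry_out([
  [0,[0,0,0.3],[0,0,1]],
  [0,[0,0,0.3],[0,0,1]],
  [0,[0,0,0.3],[0,0,1]],
  [0,[0,0,0.3],[0,0,1]],
  [0,[0,0,0.3],[0,0,1]],
  [0,[0,0,0.3],[0,0,1]],
  [0,[0,0,0],[0,0,0]],
])

```text
time_s: 29.0
eef_pos: [577.1, 152.9, 24.7]
ee_rot: [0.0, 0.476, 0.879, -0.0]
force: [-3.0, -3.8, 3.6]
grip_width: 0.082
```

```bash
python3 st.py
```

```text
29.0 [577.055 152.875  24.687] [-3.02  -3.841  3.65 ] [-0.698  0.255 -0.082] 0.0816092691741913 0.5782730320480729 -0.5146686513839758
```

Request:
carry_out([
  [0,[0,0,0.2],[0,0,0.6]],
  [0,[0,0,0.2],[0,0,0.6]],
  [0,[0,0,0.2],[0,0,0.6]],
  [0,[0,0,0.2],[0,0,0.6]],
  [0,[0,0,0],[0,0,0]],
], grip_force=80)

```text
time_s: 29.42
eef_pos: [577.0, 152.8, 24.2]
ee_rot: [0.0, 0.581, 0.814, -0.0]
force: [-3.8, -4.5, 6.8]
grip_width: 0.071
```

```bash
python3 st.py
```

```text
29.4167 [576.992 152.846  24.204] [-3.832 -4.505  6.794] [-0.784  0.543 -0.034] 0.07125315403139082 0.3306687290636088 -0.2668877345800929
```

Request:
carry_out([
  [0,[0,0,0.1],[0,0,0.5]],
  [0,[0,0,0.1],[0,0,0.5]],
  [0,[0,0,0],[0,0,0.4]],
  [0,[0,0,0],[0,0,0]],
  [0,[0,0,0],[0,0,0]],
])

```text
time_s: 29.83
eef_pos: [576.9, 152.8, 24.0]
ee_rot: [0.0, 0.638, 0.77, -0.0]
force: [-3.7, -5.5, 8.0]
grip_width: 0.07
```

```bash
python3 st.py
```

```text
29.8333 [576.933 152.787  24.048] [-3.689 -5.539  8.025] [-0.839  0.661  0.319] 0.07033022259109148 0.18798408722367 -0.12395341090344718
```

Request:
carry_out([
  [0,[0,0,0],[0,0,0.3]],
  [0,[0,0,0],[0,0,0.2]],
  [0,[0,0,0],[0,0,0]],
  [0,[0,0,0],[0,0,0]],
])

```text
time_s: 30.17
eef_pos: [576.9, 152.8, 24.1]
ee_rot: [0.001, 0.657, 0.754, -0.001]
force: [-4.3, -4.6, 8.7]
grip_width: 0.075
```

```bash
python3 st.py
```

```text
30.1667 [576.94  152.752  24.067] [-4.342 -4.614  8.679] [-0.854  0.644  1.026] 0.0746693959347496 0.13735717717735563 -0.07275244418546335
```

Request:
carry_out([
  [0,[0,0,0],[0,0,-0.3]],
  [24,[0,0,0],[0,0,0]],
  [24,[0,0,0],[0,0,0]],
  [24,[0,0,0],[0,0,0]],
  [24,[0,0,-10],[0,0,0]],
  [24,[0,0,-25],[0,0,0]],
  [24,[0,0,-35],[0,0,0]],
  [24,[0,0,-35],[0,0,0]],
  [24,[10,-20,0],[0,0,0]],
  [24,[25,-28,0],[0,0,0]],
  [24,[25,-28,0],[0,0,0]],
  [24,[25,-28,0],[0,0,0]],
  [24,[25,-28,0],[0,0,0]],
  [24,[25,-28,0],[0,0,0]],
  [24,[25,-28,0],[0,0,0]],
  [24,[25,-28,0],[0,0,0]],
  [24,[25,-28,0],[0,0,0]],
  [24,[25,-10,0],[0,0,0]],
  [24,[20,-5,0],[0,0,0]],
  [24,[0,0,0],[0,0,0]],
])

```text
time_s: 31.83
eef_pos: [279.1, 366.1, 129.2]
ee_rot: [-0.0, 0.647, 0.763, 0.001]
force: [0.9, 0.1, -0.5]
grip_width: 0.283
```

Run:
```python
from align import *
show('20');check('20')
```

```text
31.9333 [280.4 363.9 128.8] [-0.1 -0.8  1. ]
20 top end 81.93846153846076 81.69999999999922
line 82.39999999999954
scene end 82.0857142857136 line 80.9999999999996
```

View pics/s20z.png

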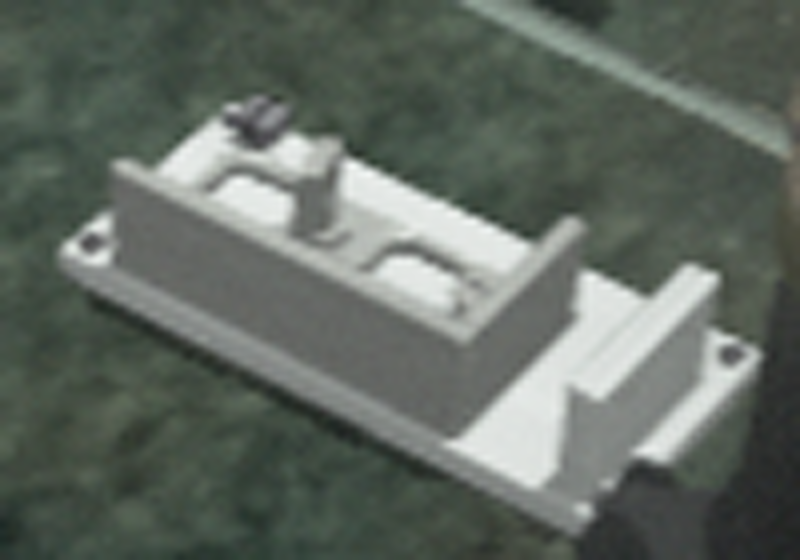

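View pics/t20z.png

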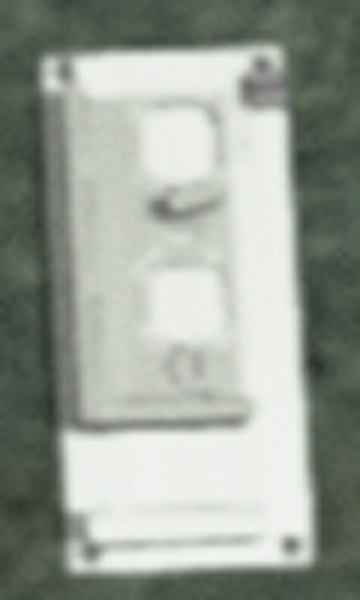

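View pics/top20.png

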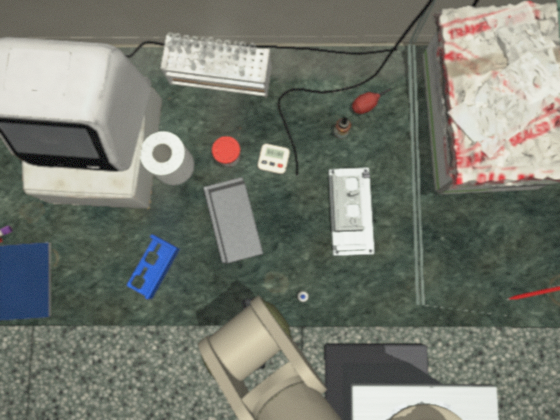

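The last picture shows the bracket clamped on the jig around (350,205). The tray is empty. The bottle (303,296), cup (226,150), timer (273,158), dropper (343,127) and blue look-alike (152,267) are where they started, and the arm is clear. I'm handing the job in.

```bash
python3 -c "
from rig import ctrl
print(ctrl.finish_job())"
```

```text
the job is handed in; nothing more can be done
None
```

The bracket is on the jig, with its plain end level with the index line to within about 1 mm, and the wing screw is tight. I handed the job in at about 32 s of the 72 s allowed.

**What I did:**
1. I took the bracket out of the tray by its tab, set it flat on the open bench and let go.
2. I took it again by the fence and lowered it over both screw heads. Nothing touched on the way down until it seated.
3. I slid it towards the line, then twice let go, measured and slid it a little further.
4. I turned the wing screw clockwise until it reached its stop.

**Last checks:**
- **Alignment:** the two cameras disagree slightly. The top view puts the end about 0.5 mm short of the line, and the side view puts it about 1 mm past. The bracket's measured travel agreed with the line to about 0.5 mm.
- **Tightness:** I turned the screw about 1.33 rad from a start of roughly 0.09 rad. The torque then rose to about 1 N m, which means it was at the stop. The pictures show the fin crosswise and the bracket's end still in place after tightening.
- **Surroundings:** in the last picture the other objects and the blue look-alike look unmoved, and the arm was clear of everything.

**One misstep:** after the first release I moved the empty gripper the wrong way, over the jig's end towards the glass. It touched nothing and I brought it back.

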